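# Charge the work light's battery

### The job

The work light's battery pack is flat. Squeeze its two release buttons, slide it off the light, then slide it onto the charger until it is fully home and both catches have clicked out, and let go of it. Do not force it in either slide and leave the other things on the bench alone.

Things in the scene. Friction and masses are not known exactly. Their poses are not given: they have to be found in the camera images.
- pack_mid (a point): Centre of the grey battery pack's case, 100 long (x) x 58 wide (y) x 44 mm high; starts latched on the work light, rails down. +x is the end that enters a slide; rear face at x=-50. Ribbed release buttons on both long sides, 20 x 16 mm, 4 mm proud (66 mm over both), centred at x=-14, z=+2 mm. 0.34 to 0.52 kg, balanced here: held by the buttons it sags nose-down 1 to 2 mm.
- pack: The same pack; origin under its centre, on the underside of its slide flange, 34 mm below pack_mid. Flange 44 wide x 90 long x 5 mm thick; above it a neck 30 wide x 8 mm high, then the case. Beside the flange, under each button, a steel tooth 3.4 mm proud (x=-20 to -1), square at the back, ramped in front.
- charger_home (a point): Where pack_mid lies when the pack is fully home on the charger. x points into the slide (the pack goes on along +x), y across, z up. The flat bed is 34 mm below this point. Home is where the teeth snap out in front of the strike posts; the end stop is 2 mm further on. A small sprung terminal block pushes back over the last 8 mm (up to 3 N).
- charger: Grey bench charger, screwed down, 100 mm wide; slide empty, open towards the robot's side. Origin on the bench under charger_home, same axes. Bed 30 mm above the bench, x=-95 to +49 mm. Rails 45.8 mm apart from x=-32 to +49, mouth flared from x=-45; lips over them 34 mm apart, underside 6.5 and top 10.5 mm above the bed. Housing x=+55 to +125, 46 mm high.
- lamp_home (a point): Where pack_mid lies when the pack is home on the work light, as it starts. x points into the slide: the pack comes off along -x and is clear of the rails after 80 mm.
- lamp: Work light, screwed down: low black base whose slide is the same as the charger's, and behind it (x above +75 mm) a flat white lamp head folded low, up to 100 mm above the bench. Origin on the bench under lamp_home, same axes.
- catch_left (a joint): The pack's left (+y) release button with its tooth: 0 = sprung out, 0.004 m = pressed flush, tooth clear of the rail; 2.8 N to start, 5.6 N flush. Unless both are pressed the pack cannot come off. Going on, the ramped teeth duck by themselves from about 30 mm before home and snap out at home; with sag and friction this takes 8 to 16 N, pushed low on the rear face (more if high).
- catch_right (a joint): The pack's right (-y) release button with its tooth, the same.
- breaker: White three-pole circuit breaker standing on the bench, 54 x 86 x 80 mm high, origin under its centre. Not part of the job.
- carton: Small taped cardboard carton, 70 x 50 x 60 mm high, origin under its centre. Not part of the job.
- screwdriver: Black-handled screwdriver about 0.2 m long lying on the bench, roughly along x. Not part of the job.
There are look-alikes about, which are no part of the job. What is shaped like the pack but yellow is not meant. Leave any yellow look-alike of the charger alone.

How it is judged:
By the outcome, as a careful person would: the job done as asked, in the order asked, and still so for the second after the job is handed in, with the robot touching nothing.
It also fails if it takes over 61 s, if anything falls off the work surface, if the arm or the gripper's body presses on something with over 40 N, if the wrist force passes 120 N, or if a joint passes its speed limit or range.

### The arm

A 6-joint arm with a two-finger parallel gripper is mounted at the origin on the work surface. World frame = base frame: x ahead of the robot, y to its left, z up, the work surface at z = 0. Lengths are in m, angles in degrees, forces in N, time in s.
With the tool pointing down it reaches from about 0.375 to 0.9 m from the base axis. Payload 3.1 kg.
Tool frame: the origin (TCP) lies at the very end of the fingers, on their centre line; the grasp point (between the pads) lies 19 mm behind it; z points along the fingers, y is the direction in which the jaws open and shut (so a half turn about z gives the same grasp; the last joint's range is limited). The gripper opens to 87 mm and grips with 3 to 60 N. Pads are 19 mm wide; open, the fingers measure 117 mm over their backs; the gripper's body (75 mm by 190 mm) begins 51 mm behind the grasp point.
Start: joints at [58.012, 30.224, 82.088, -0, 67.689, -10.227], TCP at [0.232, 0.58, 0.223] pointing down, gripper open.
Joint ranges: [-176.69, 176.69], [-43.24, 126.21], [12.49, 139.97], [-82, 262], [0, 151.66], [-163.58, 163.58]. Speed limits (degrees/s): [159.86, 159.86, 180, 180, 180, 180].

### API

Orientations are given as a 3x3 rotation matrix whose columns are the frame's x, y, z axes.
In Python, from rig import read_state, capture, hand_in gives the robot as it stands. The module is installed in compiled form; this text tells all that it offers.
- The arm moves only by the tool send_rows, never from a script. Its argument "moves" is one flat list of numbers, 7 for each row, row after row: the turn, a rotation vector about the world's x, y, z in degrees, then the shift along the world's x, y, z in cm, then the gripper's target within -1 to 1 (fully open at 1, half-way at 0, shut at -1). In form: [rx, ry, rz, tx, ty, tz, hand, rx, ry, rz, tx, ty, tz, hand, ...]. A call has 1 to 20 rows; each row shifts and turns the commanded pose from where the row before left it; what a row does not reach is not made up. A row lasts 1/10 s, in which the tool goes at most 50 mm and 8.59 degrees, less where a joint would pass 70% of its speed; a pose out of reach is approached as far as the arm can. A call with a gripper value outside its range is refused whole. The fingers move at their own pace and stop on an object; the grip force is fixed at half the most. Time passes only in rows, so rows that do not move let the fingers close. It gives the time, the measured TCP pose, the force and the opening at its end, in the units of the state.
- read_state(): the state, without advancing time (a new reading comes with each control period).
- capture(name): name is "side" or "top"; returns a dict with "pixels" (384x512x3 uint8, red, green, blue), "vertical_fov" (degrees; the focal length in pixels is half the picture's height over the tangent of half this angle, whatever the lens; pixels are square), "cx", "cy" (the principal point, pixels), "rvec" (rotation vector, rad) and "tvec" (3), from world to camera coordinates, as OpenCV has them. Camera axes: x right, y down, z forward; pixel columns grow to the right and rows downward; lengths in m; the calibration is good to about 2 mm. A picture is of the moment at which its call begins. There is no depth.
- hand_in(): hands the job in, once; it reports no verdict.
The state is a dict: "time_s": time; "joint_positions": joint angles; "qvel": joint speeds; "tau": joint torques, N m; "position": TCP position; "tcp_rot": TCP orientation; "force": force on the tool from outside, world axes, zero at the start; "moment": the same for the moment, N m; "opening": opening from 0.0 (shut) to 1.0 (fully open).
Only numpy, scipy, OpenCV 4.12 (cv2) and the standard library are available. Lean on these libraries where they do the work, as an engineer would, in place of code of your own. Each camera call takes 0.05 s, during which the arm holds its last target.

## Working session

There is one attempt and no reset: what is moved stays moved. The work goes in short steps, Python scripts to look and compute and a tool call to move; the robot and the scene stay as the last step left them, time stands still between calls to the robot, and variables do not carry over. Pictures are saved under pics/ and viewed, and the job is handed in when it is done.

Besides the shell and the picture viewer there is one more tool, called after "Emit:" as name(argument=value, ...), one argument or row to a line, values as JSON. send_rows: Moves the arm, as the interface text tells. Its arguments: {"type":"object","properties":{"moves":{"type":"array","items":{"type":"number"}}},"required":["moves"]}

```bash
mkdir -p pics
cat > h.py <<'E'
import numpy as np, cv2
from rig import read_state, capture, hand_in
def snap(name,fn):
    c=capture(name); cv2.imwrite('pics/'+fn+'.png',c['pixels'][:,:,::-1]); 
    import pickle; pickle.dump(c,open('pics/'+fn+'.pkl','wb')); return c
def load(fn):
    import pickle; return pickle.load(open('pics/'+fn+'.pkl','rb'))
def cam(c):
    H=c['pixels'].shape[0]; f=H/2/np.tan(np.radians(c['vertical_fov'])/2)
    R=cv2.Rodrigues(np.array(c['rvec'],float))[0]; t=np.array(c['tvec'],float).ravel()
    return f,R,t
def ray(c,u,v):
    f,R,t=cam(c); d=R.T@np.array([(u-c['cx'])/f,(v-c['cy'])/f,1.]); return -R.T@t,d
def onz(c,u,v,z):
    o,d=ray(c,u,v); return o+d*(z-o[2])/d[2]
def proj(c,p):
    f,R,t=cam(c); q=R@np.array(p)+t; return np.array([f*q[0]/q[2]+c['cx'],f*q[1]/q[2]+c['cy']])
def tri(c1,p1,c2,p2):
    o1,d1=ray(c1,*p1);o2,d2=ray(c2,*p2)
    A=np.stack([d1,-d2],1);s=np.linalg.lstsq(A,o2-o1,rcond=None)[0]
    a=o1+d1*s[0];b=o2+d2*s[1]; return (a+b)/2,np.linalg.norm(a-b)
E
python3 - <<'E'
from h import *
for n in('side','top'):
    c=snap(n,n+'0'); print(n,c['vertical_fov'],c['cx'],c['cy'],-cam(c)[1].T@cam(c)[2])
s=read_state();print(s)
E
```

```text
side 42.5693361782057 260.06091083444625 194.17700035981053 [-0.04848107 -0.97375588  1.23734092]
top 42.19093095832791 249.6382250828702 198.564306250517 [ 0.25987633 -0.02780303  1.44938399]
{'time_s': 0.1, 'joint_positions': array([ 5.80122577e+01,  3.02735087e+01,  8.21507646e+01,  2.98332697e-04,
        6.76885819e+01, -1.02269794e+01]), 'qvel': array([ 0.12016053, -0.07573516, -0.20588361, -0.03763399,  0.06679858,
       -0.01814109]), 'tau': array([ 3.97640624e-04, -4.40980017e+01, -1.77149820e+01,  6.34750491e-02,
        5.32875163e-02, -5.96996142e-05]), 'position': array([0.23131443, 0.57989715, 0.22166134]), 'tcp_rot': array([[-9.28739008e-01,  3.70732732e-01, -1.04750593e-03],
       [ 3.70734042e-01,  9.28737577e-01, -1.66806491e-03],
       [ 3.54451858e-04, -1.93754306e-03, -9.99998060e-01]]), 'force': array([ 0.78799771, -0.21809231, -0.37187406]), 'moment': array([ 0.00486724, -0.02830183, -0.04928579]), 'opening': 0.9983189313004772}
```

View pics/side0.png

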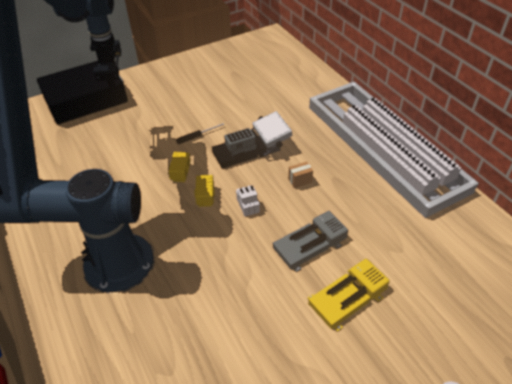

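View pics/top0.png

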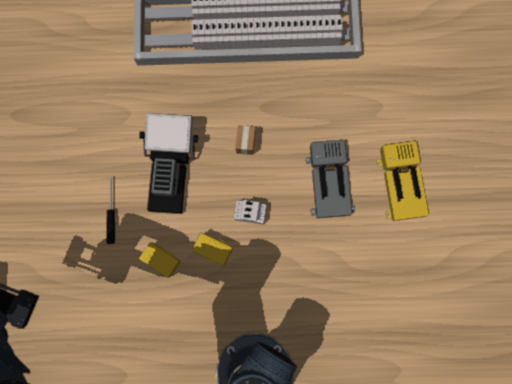

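Run:
```python
from h import *
t=load('top0')['pixels'][:,:,::-1];s=load('side0')['pixels'][:,:,::-1]
def crop(i,x0,y0,w,h,k): return cv2.resize(i[y0:y0+h,x0:x0+w],None,fx=k,fy=k,interpolation=cv2.INTER_CUBIC)
cv2.imwrite('pics/c1.png',np.hstack([crop(t,125,105,80,115,5),crop(t,297,130,65,95,5)[:475] if 0 else cv2.resize(t[125:240,290:370],None,fx=5,fy=5,interpolation=cv2.INTER_CUBIC)]))
cv2.imwrite('pics/c2.png',np.vstack([crop(s,200,100,100,70,7)[:490]*1, ]))
cv2.imwrite('pics/c3.png',crop(s,265,200,100,75,7))
print(proj(load('side0'),[.232,.58,.223]),proj(load('top0'),[.232,.58,.223]))
```

```text
[114.34037514  82.71384562] [ 13.59791093 294.99260318]
```

View pics/c1.png

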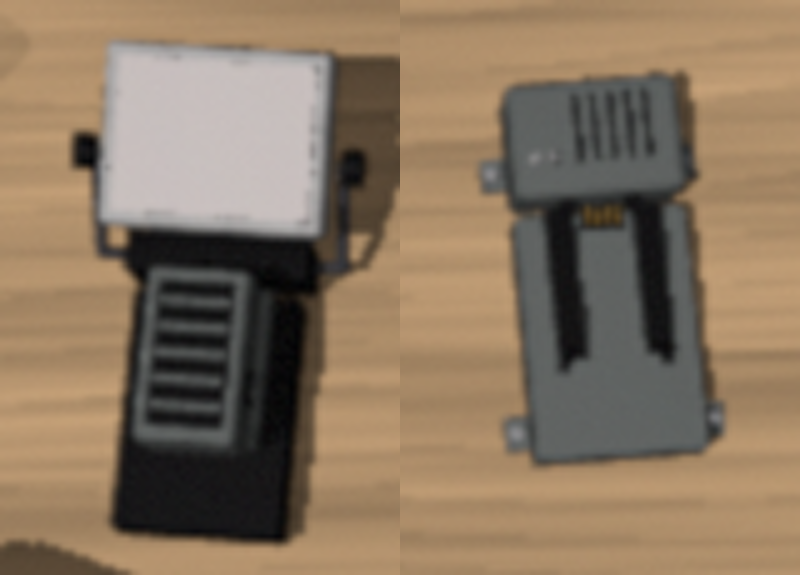

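View pics/c2.png

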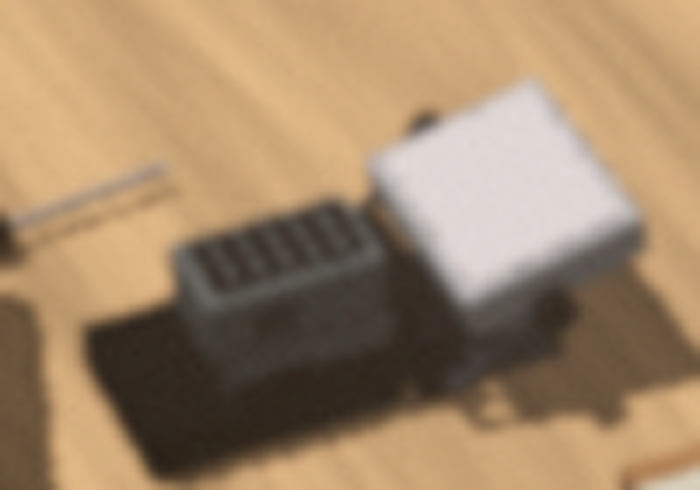

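View pics/c3.png

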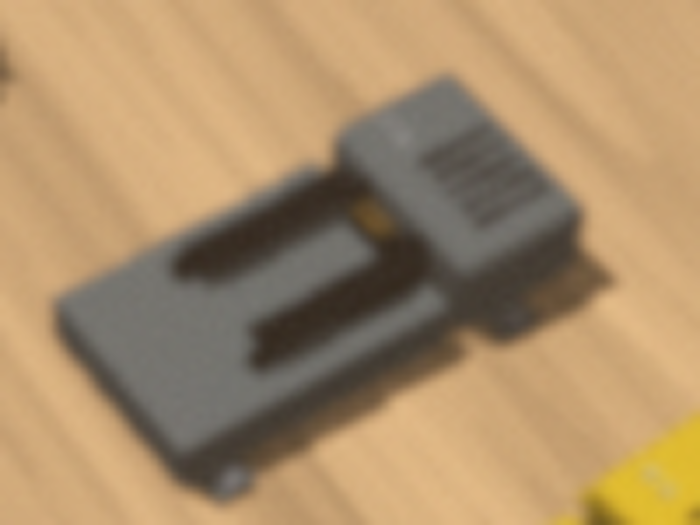

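Run:
```python
from h import *
c=load('top0');im=c['pixels'].astype(int)
print("rows y=168..; gray across pack")
g=im.mean(2).astype(int)
for y in range(154,200,4): print(y,g[y,144:192])
print('col');
for x in(153,155,158,168,172): print(x,g[150:216,x])
c=load('side0');g=c['pixels'].astype(int).mean(2).astype(int)
for y in range(124,166,4): print(y,g[y,214:270])
```

```text
rows y=168..; gray across pack
154 [87 56 59 80 88 79 47 23 19 20 17 18 19 20 20 18 18 19 18 19 19 22 18 21
 18 20 18 18 18 18 20 15 19 18 17 15 16 15 17 16 14 17 13 28 55 65 67 64]
158 [146 147 147 148 141 110  64  29  18  17  29  50  62  61  59  55  51  49
  46  43  41  39  37  39  38  36  28  26  24  23  17  14  15  17  13  13
  14  18  20  22  19  20  10   9  22  36  55  59]
162 [135 136 135 134 133 134 131 120  81  48  65  86  69  39  22  21  19  21
  21  20  23  25  27  26  27  31  28  45  75  84  63  39  23  14  15  10
   8   5   7   7   6   3   6   6  29  60  84 110]
166 [132 133 133 133 133 134 126  84  39  43  84  90  57  37  35  40  43  42
  41  46  50  52  54  58  58  57  55  58  85  79  50  31  32  44  41  25
  16   9  11   6  10  25  48  62  64  82 120 134]
170 [131 131 131 130 130 131 120  73  30  49  82  79  65  67  73  74  80  83
  81  79  82  81  81  81  82  76  63  74  87  71  43  31  36  44  38  21
   7   6  10   9   7  19  45  63  66  84 125 137]
174 [132 131 132 132 132 126  89  43  38  74  88  71  61  62  58  55  54  55
  50  46  48  45  41  39  37  36  47  83 
[... 4399 characters left out ...]
]
156 [109  71  45  39  39  38  39  40  38  41  40  38  40  40  39  41  41  42
  45  44  41  38  39  40  39  38  38  38  40  37  40  39  38  39  39  40
  41  40  40  40  40  41  46  54  65  60  51  51  55  60  68  70  74  79
  85  98]
160 [168 156 125  81  48  36  39  41  39  40  39  39  41  40  40  38  38  39
  37  39  37  37  37  36  39  39  37  38  39  41  42  44  49  57  60  66
  71  80  87  93 107 122 136 146 150 150 154 156 157 156 158 155 140 121
 110 110]
164 [172 172 170 162 143 105  60  37  34  34  35  34  35  36  38  37  37  39
  44  48  52  59  66  74  83  92  93 101 117 129 141 150 151 153 160 166
 170 168 165 162 161 162 162 160 162 162 161 159 159 158 158 157 158 163
 164 164]
```

```bash
cat >> h.py <<'E'
def edge(c,p,q,sign=0,half=4,n=15,trim=.1,blur=0.8):
    """sign: +1 = brightness rises going to the right-hand normal (n=(-dy,dx)) ; returns line endpoints at p,q params"""
    g=cv2.GaussianBlur(c['pixels'].astype(np.float32).mean(2),(0,0),blur)
    p=np.array(p,float);q=np.array(q,float);d=(q-p)/np.linalg.norm(q-p);nn=np.array([-d[1],d[0]])
    s=np.arange(-half,half+.01,.1);P=[]
    for a in np.linspace(trim,1-trim,n):
        m=p+(q-p)*a;xy=(m+np.outer(s,nn)).astype(np.float32)
        v=cv2.remap(g,xy[:,0].reshape(1,-1),xy[:,1].reshape(1,-1),cv2.INTER_CUBIC)[0]
        gr=np.gradient(v)*(sign if sign else 1); gr=gr if sign else abs(gr)
        k=np.argmax(gr);P.append(xy[k])
    P=np.array(P,np.float32);vx,vy,x0,y0=cv2.fitLine(P,cv2.DIST_HUBER,0,.01,.01).ravel()
    v=np.array([vx,vy]);o=np.array([x0,y0]);r=np.abs((P-o)@np.array([-vy,vx]))
    return o,v,np.median(r)
def meet(a,b):
    t=np.linalg.solve(np.stack([a[1],-b[1]],1),b[0]-a[0]);return a[0]+a[1]*t[0]
def quad(c,pts,signs,z,**k):
    E=[edge(c,pts[i],pts[(i+1)%4],signs[i],**k) for i in range(4)]
    C=[meet(E[i-1],E[i]) for i in range(4)]
    W=np.array([onz(c,*u,z) for u in C]);return np.array(C),W,[round(float(e[2]),2) for e in E]
def report(W):
    L=[np.linalg.norm(W[(i+1)%4]-W[i])*1e3 for i in range(4)]
    A=[np.degrees(np.arctan2(*(W[(i+1)%4]-W[i])[[1,0]])) for i in range(4)]
    print('mean',W.mean(0).round(4),'len',np.round(L,1),'ang',np.round(A,1))
E
python3 - <<'E'
from h import *
t=load('top0');s=load('side0')
# pack top face: rearL, frontL, frontR, rearR in image (x up)
pt=[(151.5,193),(155,158.5),(175,159),(172.5,194)]
C,W,r=quad(t,pt,[1,1,1,1] if 0 else [1,1,-1,-1],.086,half=2.5);print(C.round(1),r);report(W)
C,W,r=quad(t,pt,[0,0,0,0],.086,half=2.5);print(C.round(1),r);report(W)
# side view: crop/7+(200,100)
ps=[(225,136),(249,128.5),(255,134.5),(230.5,143)]
C,W,r=quad(s,ps,[0,0,0,0],.086,half=2);print(C.round(1),r);report(W)
E
```

```text
[[151.2 190.5]
 [154.4 157.9]
 [174.2 158.2]
 [175.2 191.6]] [0.17, 0.11, 0.8, 0.0]
mean [0.5522 0.239  0.086 ] len [93.6 56.2 95.7 67.5] ang [  -5.2  -92.6 -178.4   85.7]
[[149.1 192.4]
 [152.6 157.9]
 [174.4 159.1]
 [171.3 194. ]] [0.02, 0.5, 0.17, 0.22]
mean [0.5487 0.2443 0.086 ] len [99.1 62.2 99.8 62.7] ang [ -5.2 -95.  175.1  84.3]
[[219.2 136.1]
 [245.  128.5]
 [262.2 134.2]
 [236.4 142.6]] [0.22, 0.75, 0.2, 0.62]
mean [0.5552 0.2409 0.086 ] len [100.   70.6 101.7  72.2] ang [ -5.9 -57.4 176.  120. ]
```

Run:
```python
from h import *
t=load('top0');s=load('side0')
pt=[(151,192.5),(154.4,158),(174.4,159),(171.7,194)]
C,W,r=quad(t,pt,[1]*4,.086,half=1.8,trim=.12);print(C.round(1),r);report(W)
ps=[(225,136),(249,128.5),(255,134.5),(230.5,143)]
# side: bg at far edge brighter wood
for sg in ([-1,-1,1,-1],[-1,1,1,-1]):
    C,W,r=quad(s,ps,sg,.086,half=2,trim=.12);print(C.round(1),r);report(W)
big=cv2.resize(t['pixels'][150:216,140:200,::-1],None,fx=9,fy=9,interpolation=cv2.INTER_CUBIC)
C,W,r=quad(t,pt,[1]*4,.086,half=1.8,trim=.12)
for i in range(4):
    a,b=[tuple(int(v) for v in ((C[j%4]-[140,150])+.5)*9) for j in (i,i+1)];cv2.line(big,a,b,(0,0,255),1)
b2=cv2.resize(s['pixels'][120:170,210:275,::-1],None,fx=9,fy=9,interpolation=cv2.INTER_CUBIC)
cv2.imwrite('pics/d1.png',big);cv2.imwrite('pics/d2.png',b2)
```

```text
[[151.  192.5]
 [154.4 158. ]
 [174.6 158.2]
 [171.4 194.2]] [0.1, 0.07, 0.2, 0.21]
mean [0.549  0.2415 0.086 ] len [ 99.1  57.2 103.3  57.6] ang [ -5.2 -92.2 175.1  83.7]
[[219.4 136.5]
 [244.2 128.7]
 [263.1 133.4]
 [237.1 142.8]] [0.29, 0.57, 0.13, 0.6]
mean [0.5561 0.2405 0.086 ] len [ 97.3  73.5 104.5  73.2] ang [ -4.6 -51.2 178.4 121.7]
[[219.4 136.5]
 [250.3 126.9]
 [254.1 136.6]
 [237.1 142.8]] [0.29, 0.29, 0.13, 0.6]
mean [0.553  0.2403 0.086 ] len [121.6  56.4  67.9  73.2] ang [  -4.6 -105.3  178.4  121.7]
```

View pics/d1.png

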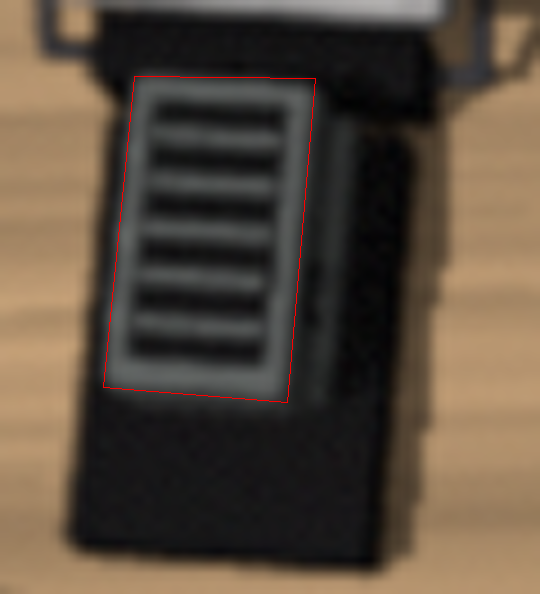

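View pics/d2.png

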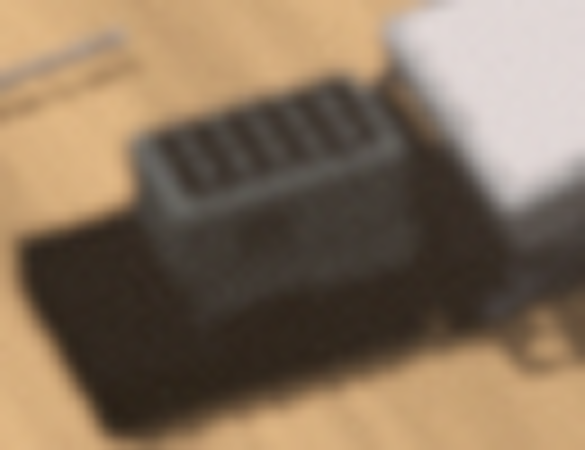

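Run:
```python
from h import *
t=load('top0');s=load('side0')
def box(ctr,yaw,L,Wd,z):
    a=np.radians(yaw);R=np.array([[np.cos(a),-np.sin(a)],[np.sin(a),np.cos(a)]])
    return [np.r_[np.array(ctr)+R@np.array(p),z] for p in [(-L/2,Wd/2),(L/2,Wd/2),(L/2,-Wd/2),(-L/2,-Wd/2)]]
b2=cv2.resize(s['pixels'][120:170,210:275,::-1],None,fx=9,fy=9,interpolation=cv2.INTER_CUBIC)
B=box([.549,.2415],-5.0,.1,.058,.086)
C=[proj(s,p) for p in B]
print([proj(t,p).round(1) for p in B])
for i in range(4):
    a,b=[tuple(int(v) for v in ((C[j%4]-[210,120])+.5)*9) for j in (i,i+1)];cv2.line(b2,a,b,(0,0,255),1)
cv2.imwrite('pics/d3.png',b2)
# charger: bed-plate top z=.0405 (lips top)? corners from crop /5 + (290,125); lips/plate
pc=[(316.7,217.3),(313,169.5),(347.5,166),(351.5,215)]
big=cv2.resize(t['pixels'][130:230,295:365,::-1],None,fx=8,fy=8,interpolation=cv2.INTER_CUBIC)[:800]
cv2.imwrite('pics/d4.png',big[:600]);cv2.imwrite('pics/d5.png',big[200:])
```

```text
[array([150.9, 192.5]), array([154.3, 157.7]), array([174.7, 158.9]), array([171.5, 193.8])]
```

View pics/d3.png

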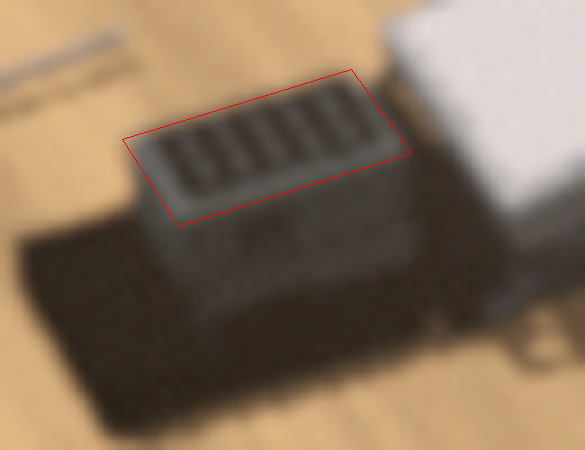

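View pics/d5.png

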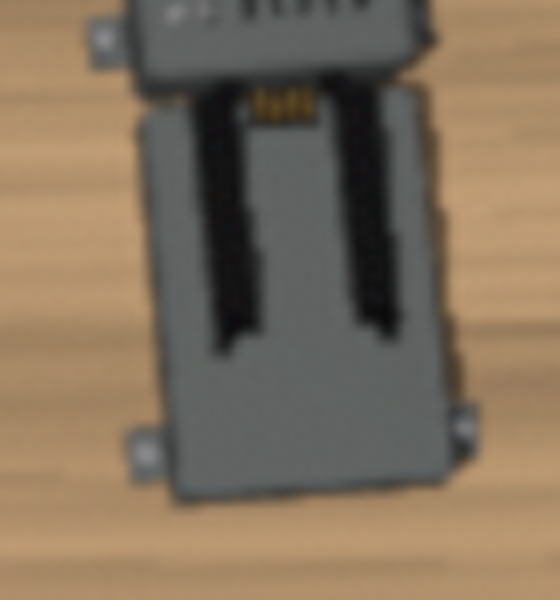

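View pics/d4.png

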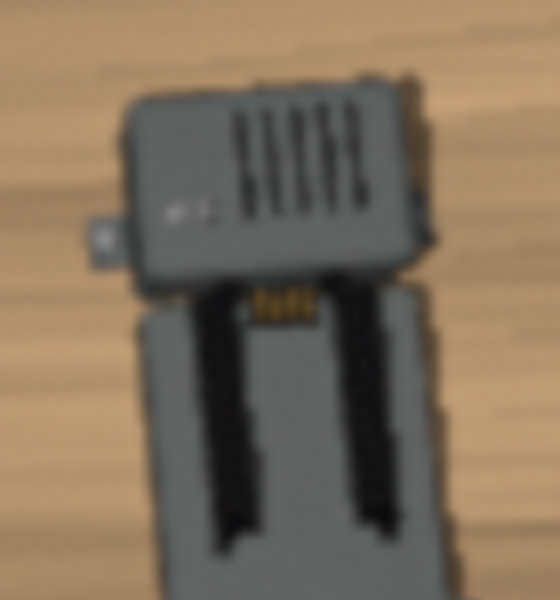

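Run:
```python
from h import *
t=load('top0');s=load('side0')
o=np.array([295,155]);f=lambda x,y:np.array([x,y])/8-.5+o
# rear-left, front-left, front-right, rear-right (plate)
L=edge(t,f(178,490),f(150,130),-1,half=2); R=edge(t,f(412,100),f(450,475),-1,half=2); B=edge(t,f(450,478),f(178,497),0,half=2)
for n,e in(('L',L),('R',R),('B',B)): 
    w=[onz(t,*(e[0]+e[1]*k),.03) for k in(-15,15)];d=w[1]-w[0];print(n,e[2],np.degrees(np.arctan2(d[1],d[0])).round(2))
c1=onz(t,*meet(L,B),.03);c2=onz(t,*meet(R,B),.03);print(c1,c2,np.linalg.norm(c1-c2))
# lip inner/outer edges, z=.0405
lips=[]
for a,b,sg in [((198,100),(222,330),0),((240,100),(256,320),0),((340,100),(358,315),0),((378,100),(394,320),0)]:
    e=edge(t,f(*a),f(*b),0,half=1.5);w=[onz(t,*(e[0]+e[1]*k),.0405) for k in(-12,12)];d=w[1]-w[0]
    print(e[2],np.degrees(np.arctan2(d[1],d[0])).round(2),((w[0]+w[1])/2).round(4))
# candidate pose
big=cv2.resize(s['pixels'][195:280,265:355,::-1],None,fx=7,fy=7,interpolation=cv2.INTER_CUBIC);cv2.imwrite('pics/d6.png',big)
```

```text
L 0.16550994 -177.78
R 0.04881076 -177.53
B 0.12769991 -87.0
[ 0.42386258 -0.18654045  0.03      ] [ 0.42945609 -0.29336067  0.03      ] 0.10696656683589355
0.1685512 -176.99 [ 0.529  -0.2024  0.0405]
0.23680031 -175.83 [ 0.5279 -0.2199  0.0405]
0.23628792 -178.41 [ 0.5309 -0.2529  0.0405]
0.20484963 -178.85 [ 0.5243 -0.27    0.0405]
```

View pics/d6.png

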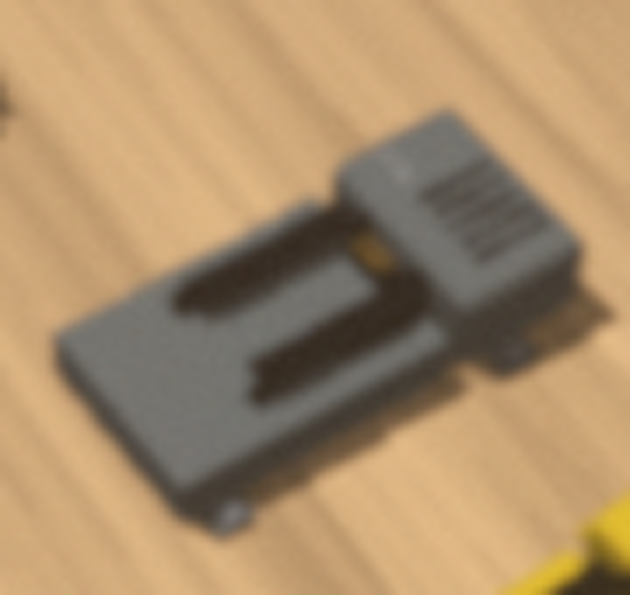

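Run:
```python
from h import *
t=load('top0');s=load('side0')
o=np.array([265,195]);f=lambda x,y:np.array([x,y])/7-.5+o
for n,a,b,sg,z in[('far +y',(65,335),(310,205),1,.03),('near -y',(185,490),(445,335),-1,.03),('rear',(60,345),(180,490),-1,.03),
  ('lipFar out',(180,290),(320,210),1,.0405),('lipFar in',(205,310),(345,235),0,.0405),('lipNear out',(262,403),(420,310),0,.0405),('lipNear in',(255,360),(390,285),0,.0405)]:
    e=edge(s,f(*a),f(*b),sg if z==.03 else 0,half=1.6)
    w=[onz(s,*(e[0]+e[1]*k),z) for k in(-10,10)];d=w[1]-w[0];m=(w[0]+w[1])/2
    print(n,e[2].round(2),np.degrees(np.arctan2(d[1],d[0])).round(2),m.round(4), 'u',(m[:2]@[np.cos(.0454),np.sin(.0454)]).round(4),'v',(m[:2]@[-np.sin(.0454),np.cos(.0454)]).round(4))
print('top B:')
for q in([.5279,-.2199],[.5309,-.2529],[.529,-.2024],[.5243,-.27],[.42386,-.18654],[.42946,-.29336]):print((np.array(q)@[np.cos(.0454),np.sin(.0454)]).round(4),(np.array(q)@[-np.sin(.0454),np.cos(.0454)]).round(4))
```

```text
far +y 0.5 10.46 [ 0.4908 -0.1912  0.03  ] u 0.4816 v -0.2133
near -y 0.33 2.5 [ 0.5086 -0.2843  0.03  ] u 0.4952 v -0.3071
rear 0.04 -86.25 [ 0.432  -0.2482  0.03  ] u 0.4202 v -0.2675
lipFar out 0.29 3.27 [ 0.5263 -0.1978  0.0405] u 0.5168 v -0.2215
lipFar in 0.16 3.05 [ 0.5256 -0.2227  0.0405] u 0.515 v -0.2464
lipNear out 0.22 5.15 [ 0.5321 -0.2744  0.0405] u 0.5191 v -0.2983
lipNear in 0.19 4.14 [ 0.5241 -0.2511  0.0405] u 0.5122 v -0.2746
top B:
0.5174 -0.2436
0.5189 -0.2767
0.5193 -0.2262
0.5115 -0.2935
0.415 -0.2056
0.4157 -0.3125
```

Candidates:
- **Pack:** the grey one on the lamp, top (163,177) / side (240,140). The two yellow pack shapes at top (160,260) and (213,249) are not it.
- **Charger:** the grey one, top (331,180) / side (310,238). The yellow one at top (405,182) is left alone.

The crops confirm the grey ribbed-top pack on the black lamp base, and the grey charger with the empty slide. Measured: pack_mid is about (.550,.241,.064) at yaw -5°, and charger_home is about (.5265,-.2364) at yaw +2.9°.

Emit:
send_rows(
  moves=[0,0,1.4,2.54,-2.81,-0.6,1,0,0,1.4,2.54,-2.81,-0.6,1,0,0,1.4,2.54,-2.81,-0.6,1,0,0,1.4,2.54,-2.81,-0.6,1,0,0,1.4,2.54,-2.81,-0.6,1,0,0,1.4,2.54,-2.81,-0.6,1,0,0,1.4,2.54,-2.81,-0.6,1,0,0,1.4,2.54,-2.81,-0.6,1,0,0,1.4,2.54,-2.81,-0.6,1,0,0,1.4,2.54,-2.81,-0.6,1,0,0,1.4,2.54,-2.81,-0.6,1,0,0,1.4,2.54,-2.81,-0.6,1,0,0,0,0,0,0,1,0,0,0,0,0,0,1],
)

```text
time_s: 1.5
position: [0.5363, 0.2425, 0.1499]
tcp_rot: [[-0.996, 0.089, -0.002], [0.089, 0.996, 0.0], [0.002, -0.0, -1.0]]
force: [0.0, -0.0, 0.3]
opening: 1.003
```

```bash
cat >> h.py <<'E'
def st():
    s=read_state();R=np.array(s['tcp_rot']);print('t',round(s['time_s'],2),'p',np.round(s['position'],4),'yaw_y',np.degrees(np.arctan2(R[1,1],R[0,1])).round(2),'z',R[:,2].round(4),'F',np.round(s['force'],1),'M',np.round(s['moment'],2),'op',round(s['opening']*87,1));return s
def crop(c,fn,x0,y0,w,h,k): cv2.imwrite('pics/'+fn+'.png',cv2.resize(c['pixels'][y0:y0+h,x0:x0+w,::-1],None,fx=k,fy=k,interpolation=cv2.INTER_CUBIC))
E
python3 - <<'E'
from h import *
st();c=snap('side','side1');crop(c,'e1',190,80,110,85,7)
E
```

```text
t 1.5 p [0.5363 0.2425 0.1499] yaw_y 84.9 z [-0.0018  0.     -1.    ] F [ 0.  -0.   0.3] M [ 0.    0.05 -0.01] op 87.3
```

View pics/e1.png

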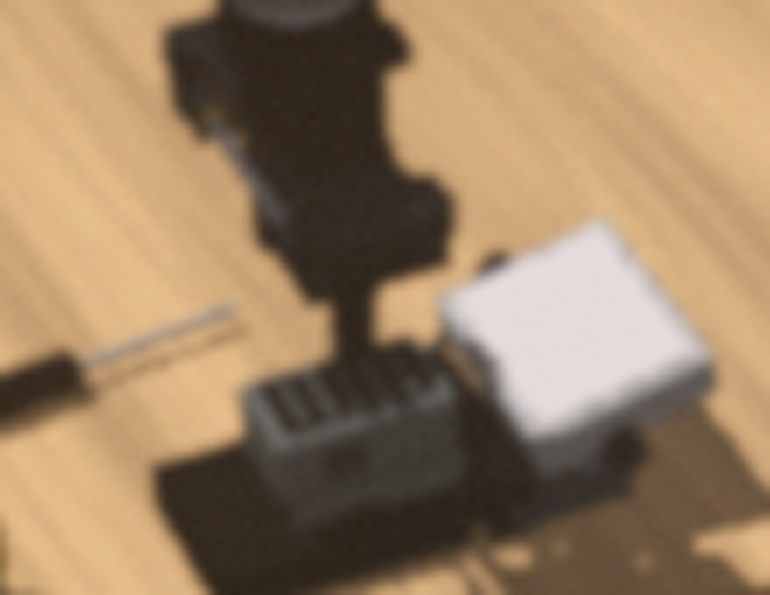

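Run:
```python
from h import *
c=load('side1');a=np.radians(-5)
for x,y in((-.024,-.033),(-.004,-.033)):
    for z in(.058,.074):
        p=np.array([.55+x*np.cos(a)-y*np.sin(a),.2412+x*np.sin(a)+y*np.cos(a),z]);print((proj(c,p)-[190,80]+.5)*7)
```

```text
[334.17426584 487.3046241 ]
[332.73068703 463.70139231]
[370.17587858 475.91645924]
[368.9783006  452.31193403]
```

Emit:
send_rows(
  moves=[0,0,0,0,0,-2,1,0,0,0,0,0,-2,1,0,0,0,0,0,-1.5,1,0,0,0,0,0,-1.5,1,0,0,0,0,0,-1.5,1,0,0,0,0,0,-1,1,0,0,0,0,0,-0.75,1,0,0,0,0,0,0,1],
)

```text
time_s: 2.35
position: [0.5354, 0.2437, 0.0473]
tcp_rot: [[-0.996, 0.085, -0.002], [0.085, 0.996, -0.0], [0.002, -0.001, -1.0]]
force: [-0.0, 0.5, 0.4]
opening: 1.0
```

Run:
```python
from h import *
st();c=snap('side','side2');crop(c,'e2',190,80,110,85,7);c=snap('top','top2');crop(c,'e3',130,130,75,75,8)
```

```text
t 2.35 p [0.5354 0.2437 0.0473] yaw_y 85.1 z [-1.8e-03 -4.0e-04 -1.0e+00] F [-0.   0.5  0.4] M [-0.   -0.    0.01] op 87.0
```

View pics/e2.png

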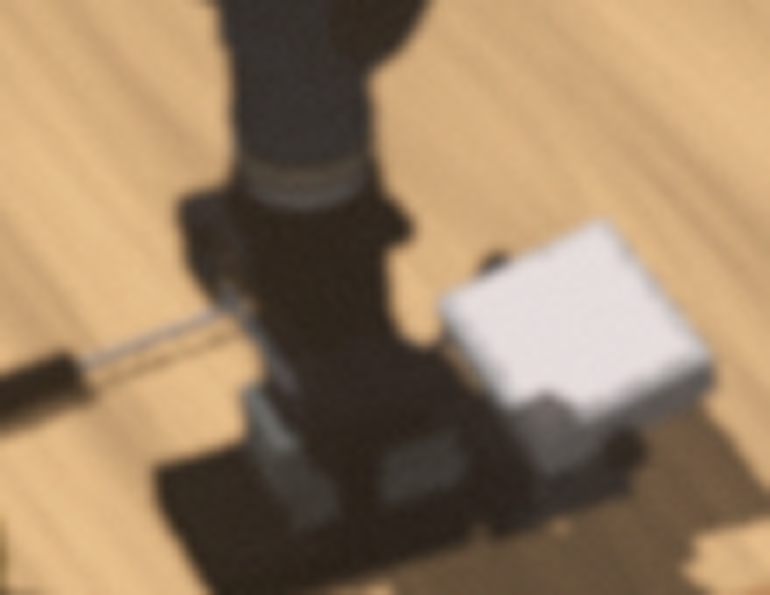

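View pics/e3.png

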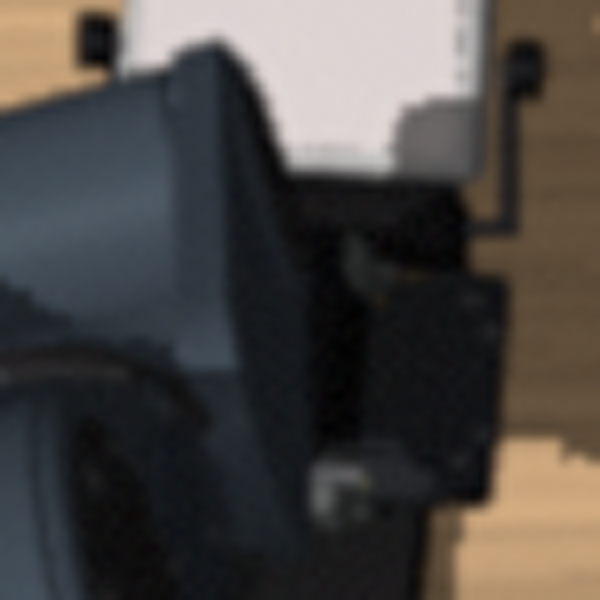

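Emit:
send_rows(
  moves=[0,0,0,0,0,0,0.5,0,0,0,0,0,0,0.5,0,0,0,0,0,0,0.5,0,0,0,0,0,0,0.5],
)

```text
time_s: 2.85
position: [0.5367, 0.2432, 0.0484]
tcp_rot: [[-0.996, 0.087, 0.001], [0.087, 0.996, 0.0], [-0.001, 0.0, -1.0]]
force: [0.5, -0.1, -1.5]
opening: 0.777
```

```bash
python3 -c "
from h import *
st()"
```

```text
t 2.85 p [0.5367 0.2432 0.0484] yaw_y 85.03 z [ 5.e-04  1.e-04 -1.e+00] F [ 0.5 -0.1 -1.5] M [0.03 0.   0.01] op 67.6
```

Emit:
send_rows(
  moves=[0,0,0,0,0,0,0.4,0,0,0,0,0,0,0.4,0,0,0,0,0,0,0.4],
)

```text
time_s: 3.15
position: [0.5366, 0.2433, 0.0483]
tcp_rot: [[-0.996, 0.087, 0.0], [0.087, 0.996, 0.0], [-0.0, 0.0, -1.0]]
force: [-1.8, -0.8, 3.6]
opening: 0.711
```

```bash
python3 -c "
from h import *
st()"
```

```text
t 3.15 p [0.5366 0.2433 0.0483] yaw_y 85.04 z [ 3.e-04  1.e-04 -1.e+00] F [-1.8 -0.8  3.6] M [ 0.11  0.09 -0.01] op 61.8
```

Emit:
send_rows(
  moves=[0,0,0,0,0,0,-0.2,0,0,0,0,0,0,-1,0,0,0,0,0,0,-1,0,0,0,0,0,0,-1],
)

```text
time_s: 3.55
position: [0.5365, 0.2434, 0.0483]
tcp_rot: [[-0.996, 0.086, 0.0], [0.086, 0.996, 0.0], [-0.0, 0.0, -1.0]]
force: [-0.5, 0.9, 5.1]
opening: 0.664
```

```bash
python3 -c "
from h import *
st()"
```

```text
t 3.55 p [0.5365 0.2434 0.0483] yaw_y 85.05 z [ 2.e-04  2.e-04 -1.e+00] F [-0.5  0.9  5.1] M [0.25 0.22 0.09] op 57.8
```

Emit:
send_rows(
  moves=[0,0,0,-0.3,0.026,0,-1,0,0,0,-0.3,0.026,0,-1,0,0,0,-0.4,0.035,0,-1,0,0,0,0,0,0,-1],
)

```text
time_s: 3.95
position: [0.5269, 0.2442, 0.0483]
tcp_rot: [[-0.996, 0.087, 0.002], [0.087, 0.996, 0.0], [-0.001, 0.0, -1.0]]
force: [3.2, -0.1, 3.3]
opening: 0.663
```

```bash
python3 -c "
from h import *
st()"
```

```text
t 3.95 p [0.5269 0.2442 0.0483] yaw_y 85.04 z [ 1.5e-03  2.0e-04 -1.0e+00] F [ 3.2 -0.1  3.3] M [ 0.07 -0.31 -0.02] op 57.7
```

Emit:
send_rows(
  moves=[0,0,0,-0.6,0.052,0,-1,0,0,0,-0.8,0.07,0,-1,0,0,0,-0.8,0.07,0,-1,0,0,0,-0.8,0.07,0,-1,0,0,0,0,0,0,-1],
)

```text
time_s: 4.45
position: [0.494, 0.2469, 0.0483]
tcp_rot: [[-0.996, 0.086, -0.003], [0.086, 0.996, -0.0], [0.003, -0.0, -1.0]]
force: [-0.0, -0.1, 6.4]
opening: 0.662
```

```bash
python3 -c "
from h import *
st();c=snap('side','side3');crop(c,'e4',180,80,110,85,7)"
```

```text
t 4.45 p [0.494  0.2469 0.0483] yaw_y 85.04 z [-2.9e-03 -2.0e-04 -1.0e+00] F [-0.  -0.1  6.4] M [ 0.13 -0.38 -0.04] op 57.6
```

View pics/e4.png

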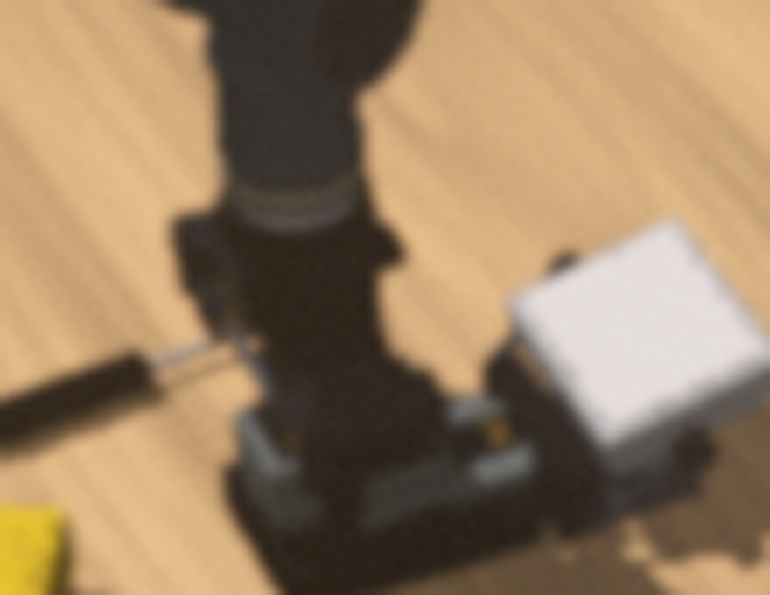

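Run:
```python
from h import *
t=load('top0')
for n,z in(('y',.06),):
    m=cv2.inRange(cv2.cvtColor(t['pixels'],cv2.COLOR_RGB2HSV),(20,120,60),(35,255,255))
    cs,_=cv2.findContours(m,0,2)
    for k in cs:
        if cv2.contourArea(k)>100:
            P=np.array([onz(t,*p[0],z) for p in k]);print(P.min(0).round(3),P.max(0).round(3))
```

```text
[0.268 0.198 0.06 ] [0.363 0.315 0.06 ]
[0.297 0.052 0.06 ] [0.387 0.164 0.06 ]
[ 0.41  -0.503  0.06 ] [ 0.636 -0.362  0.06 ]
```

Emit:
send_rows(
  moves=[0,0,0,-0.8,0.07,0.03,-1,0,0,0,-0.8,0.07,0,-1,0,0,0,-0.8,0.07,0,-1,0,0,0,-0.8,0.07,0,-1,0,0,0,-0.8,0.07,0,-1,0,0,0,-0.8,0.07,0,-1,0,0,0,0,0,0,-1],
)

```text
time_s: 5.2
position: [0.4454, 0.2508, 0.0482]
tcp_rot: [[-0.996, 0.086, -0.005], [0.086, 0.996, -0.001], [0.005, -0.001, -1.0]]
force: [-1.4, 0.7, 5.3]
opening: 0.663
```

```bash
python3 -c "
from h import *
st()"
```

```text
t 5.2 p [0.4454 0.2508 0.0482] yaw_y 85.04 z [-4.8e-03 -8.0e-04 -1.0e+00] F [-1.4  0.7  5.3] M [0.42 0.01 0.  ] op 57.6
```

Emit:
send_rows(
  moves=[0,0,0,-0.2,0,0.5,-1,0,0,0,0,0,1,-1,0,0,0,0,0,2,-1,0,0,0,0,0,2,-1,0,0,0,0,0,2.5,-1,0,0,0,0,0,2,-1,0,0,0,0,0,1,-1,0,0,0,0,0,0,-1,0,0,0,0,0,0,-1],
)

```text
time_s: 6.1
position: [0.4455, 0.2506, 0.1577]
tcp_rot: [[-0.996, 0.087, -0.002], [0.087, 0.996, -0.001], [0.002, -0.001, -1.0]]
force: [-0.6, -0.3, -5.3]
opening: 0.665
```

```bash
python3 -c "
from h import *
st();c=snap('side','side4');crop(c,'e5',150,50,130,100,6);c=snap('top','top4');crop(c,'e6',100,100,130,100,6)"
```

```text
t 6.1 p [0.4455 0.2506 0.1577] yaw_y 85.03 z [-2.2e-03 -6.0e-04 -1.0e+00] F [-0.6 -0.3 -5.3] M [ 0.02  0.09 -0.01] op 57.8
```

View pics/e5.png

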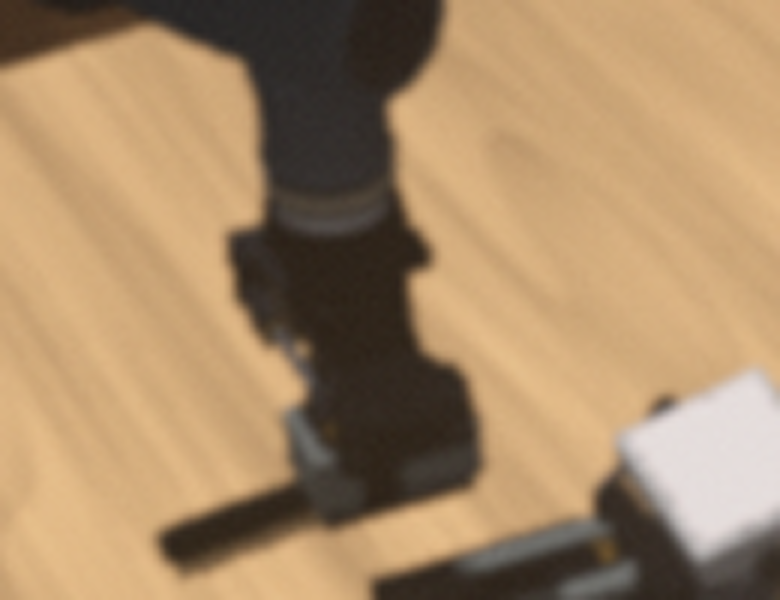

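View pics/e6.png

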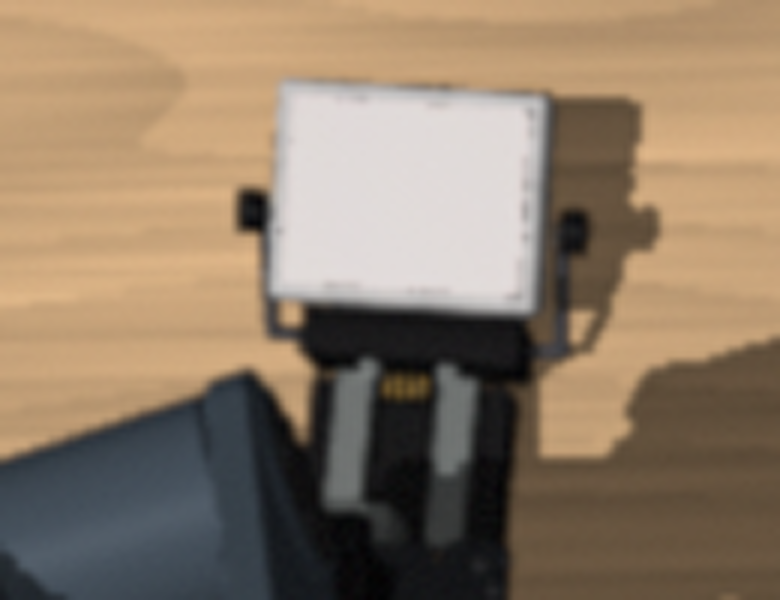

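Emit:
send_rows(
  moves=[0,0,0.44,-0.155,-1.5,0,-1,0,0,0.44,-0.155,-2.5,0,-1,0,0,0.44,-0.155,-3,0,-1,0,0,0.44,-0.155,-3,0,-1,0,0,0.44,-0.155,-3,0,-1,0,0,0.44,-0.155,-3,0,-1,0,0,0.44,-0.155,-3,0,-1,0,0,0.44,-0.155,-3,0,-1,0,0,0.44,-0.155,-3,0,-1,0,0,0.44,-0.155,-3,0,-1,0,0,0.44,-0.155,-3,0,-1,0,0,0.44,-0.155,-3,0,-1,0,0,0.44,-0.155,-3,0,-1,0,0,0.44,-0.155,-3,0,-1,0,0,0.44,-0.155,-3,0,-1,0,0,0.44,-0.155,-3,0,-1,0,0,0.44,-0.155,-2,0,-1,0,0,0.44,-0.155,-1.25,0,-1],
)

```text
time_s: 8.0
position: [0.4182, -0.2432, 0.1575]
tcp_rot: [[-0.999, -0.05, -0.001], [-0.05, 0.999, 0.001], [0.001, 0.001, -1.0]]
force: [0.4, 0.4, -4.5]
opening: 0.663
```

Emit:
send_rows(
  moves=[0,0,0,0,0,0,-1,0,0,0,0,0,0,-1,0,0,0,0,0,0,-1],
)

```text
time_s: 8.3
position: [0.4181, -0.2399, 0.158]
tcp_rot: [[-0.999, -0.053, -0.001], [-0.053, 0.999, 0.002], [0.001, 0.002, -1.0]]
force: [-1.1, -0.1, -4.6]
opening: 0.662
```

```bash
python3 -c "
from h import *
st();c=snap('side','side5');crop(c,'e7',230,160,130,100,6);c=snap('top','top5');crop(c,'e8',270,110,130,130,5)"
```

```text
t 8.3 p [ 0.4181 -0.2399  0.158 ] yaw_y 93.01 z [-0.0014  0.0017 -1.    ] F [-1.1 -0.1 -4.6] M [ 0.03  0.08 -0.04] op 57.6
```

View pics/e7.png

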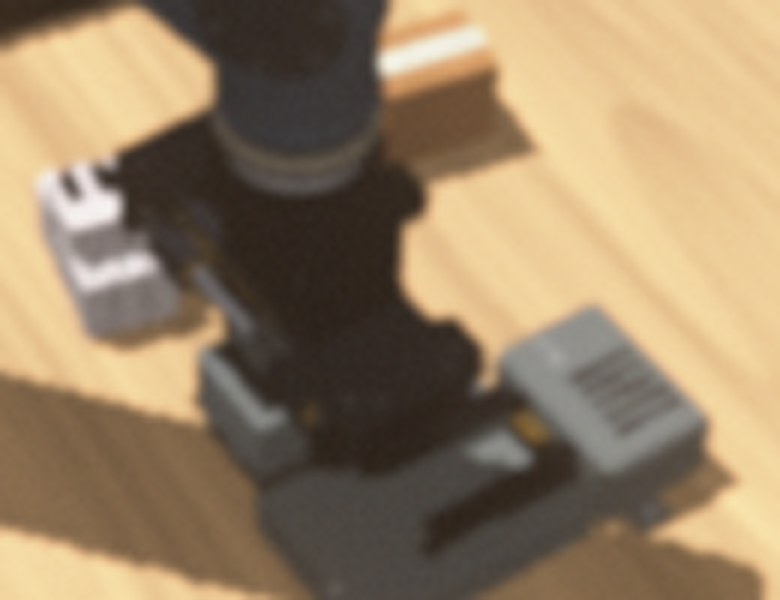

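View pics/e8.png

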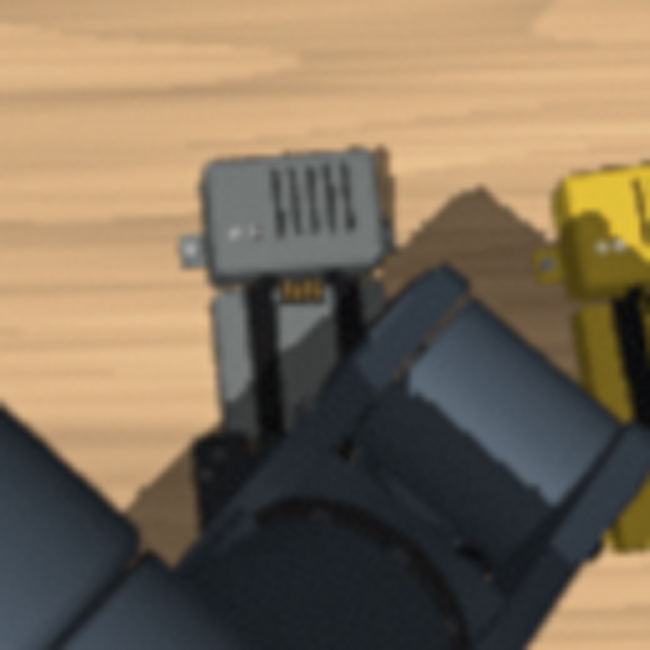

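Emit:
send_rows(
  moves=[0,0,0,0,0,-1.5,-1,0,0,0,0,0,-2,-1,0,0,0,0,0,-2,-1,0,0,0,0,0,-2,-1,0,0,0,0,0,-1.5,-1,0,0,0,0,0,-1,-1,0,0,0,0,0,-0.5,-1,0,0,0,0,0,0,-1,0,0,0,0,0,0,-1],
)

```text
time_s: 9.3
position: [0.419, -0.2418, 0.0538]
tcp_rot: [[-0.999, -0.052, 0.001], [-0.052, 0.999, -0.001], [-0.001, -0.001, -1.0]]
force: [0.2, -0.5, -4.0]
opening: 0.664
```

```bash
python3 -c "
from h import *
st();c=snap('side','side6');crop(c,'e9',230,160,130,100,6)"
```

```text
t 9.3 p [ 0.419  -0.2418  0.0538] yaw_y 92.97 z [ 8.e-04 -7.e-04 -1.e+00] F [ 0.2 -0.5 -4. ] M [0.01 0.05 0.02] op 57.8
```

View pics/e9.png

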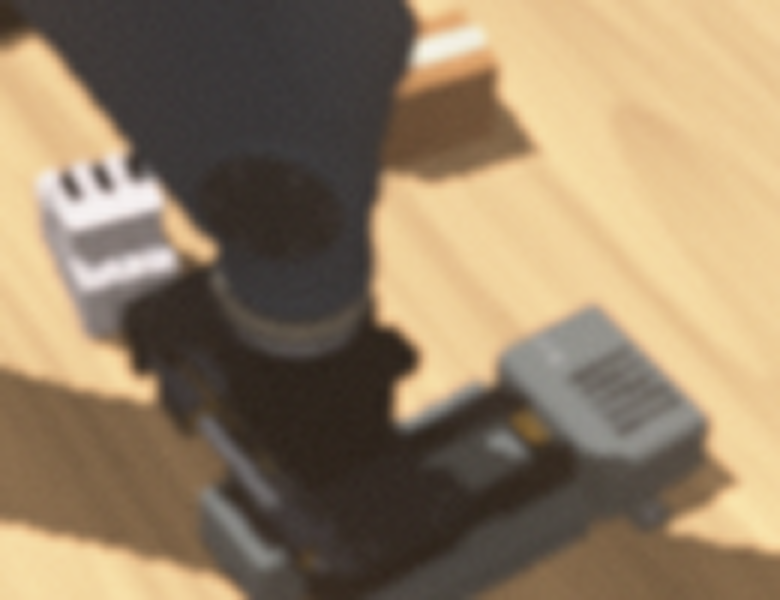

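Emit:
send_rows(
  moves=[0,0,0,0,0,-0.15,-1,0,0,0,0,0,-0.15,-1,0,0,0,0,0,-0.1,-1,0,0,0,0,0,0,-1],
)

```text
time_s: 9.75
position: [0.4185, -0.2416, 0.0493]
tcp_rot: [[-0.999, -0.052, -0.0], [-0.052, 0.999, 0.0], [0.0, 0.0, -1.0]]
force: [-0.3, 0.6, -4.5]
opening: 0.665
```

```bash
python3 -c "
from h import *
st()"
```

```text
t 9.75 p [ 0.4185 -0.2416  0.0493] yaw_y 92.96 z [-1.e-04  1.e-04 -1.e+00] F [-0.3  0.6 -4.5] M [ 0.04  0.02 -0.03] op 57.9
```

Emit:
send_rows(
  moves=[0,0,0,0,0,-0.08,-1,0,0,0,0,0,0,-1],
)

```text
time_s: 9.95
position: [0.4185, -0.2415, 0.0485]
tcp_rot: [[-0.999, -0.052, -0.0], [-0.052, 0.999, 0.0], [0.0, 0.0, -1.0]]
force: [-0.8, 0.5, -4.5]
opening: 0.661
```

```bash
python3 -c "
from h import *
st()"
```

```text
t 9.95 p [ 0.4185 -0.2415  0.0485] yaw_y 92.96 z [-1.e-04  1.e-04 -1.e+00] F [-0.8  0.5 -4.5] M [ 0.07  0.04 -0.03] op 57.5
```

Emit:
send_rows(
  moves=[0,0,0,0,0,-0.06,-1,0,0,0,0,0,0,-1],
)

```text
time_s: 10.15
position: [0.4186, -0.2416, 0.0483]
tcp_rot: [[-0.999, -0.052, 0.0], [-0.052, 0.999, -0.0], [-0.0, -0.0, -1.0]]
force: [-1.3, 0.4, -0.3]
opening: 0.66
```

Emit:
send_rows(
  moves=[0,0,0,0,0,-0.06,-1,0,0,0,0,0,0,-1],
)

```text
time_s: 10.35
position: [0.4185, -0.2416, 0.0482]
tcp_rot: [[-0.999, -0.052, 0.0], [-0.052, 0.999, -0.0], [-0.0, -0.0, -1.0]]
force: [-1.2, 0.3, 6.2]
opening: 0.658
```

Emit:
send_rows(
  moves=[0,0,0,0,0,-0.06,-1,0,0,0,0,0,0,-1],
)

```text
time_s: 10.55
position: [0.4185, -0.2416, 0.0481]
tcp_rot: [[-0.999, -0.052, 0.0], [-0.052, 0.999, -0.001], [-0.0, -0.001, -1.0]]
force: [-2.5, 0.7, 12.1]
opening: 0.667
```

Emit:
send_rows(
  moves=[0,0,0,0.3,0.015,0.12,-1,0,0,0,0.3,0.015,0,-1,0,0,0,0.3,0.016,0,-1,0,0,0,0.3,0.016,0,-1,0,0,0,0,0,0,-1],
)

```text
time_s: 11.05
position: [0.4305, -0.2407, 0.0482]
tcp_rot: [[-0.999, -0.052, -0.001], [-0.052, 0.999, 0.0], [0.001, 0.0, -1.0]]
force: [-3.2, 1.0, 4.7]
opening: 0.662
```

```bash
python3 -c "
from h import *
st()"
```

```text
t 11.05 p [ 0.4305 -0.2407  0.0482] yaw_y 93.0 z [-6.e-04  3.e-04 -1.e+00] F [-3.2  1.   4.7] M [0.13 0.36 0.01] op 57.6
```

Free of obstruction so far, so I continue gently into the rails.

Emit:
send_rows(
  moves=[0,0,0,0.3,0.015,0.03,-1,0,0,0,0.3,0.015,0,-1,0,0,0,0.3,0.016,0,-1,0,0,0,0,0,0,-1],
)

```text
time_s: 11.45
position: [0.4401, -0.2404, 0.0483]
tcp_rot: [[-0.999, -0.052, 0.0], [-0.052, 0.999, 0.0], [-0.0, -0.0, -1.0]]
force: [-2.7, 0.9, 3.2]
opening: 0.661
```

```bash
python3 -c "
from h import *
st()"
```

```text
t 11.45 p [ 0.4401 -0.2404  0.0483] yaw_y 92.98 z [ 4.e-04  0.e+00 -1.e+00] F [-2.7  0.9  3.2] M [0.19 0.31 0.04] op 57.5
```

Emit:
send_rows(
  moves=[0,0,0,0.4,0.02,0,-1,0,0,0,0.4,0.02,0,-1,0,0,0,0.4,0.021,0,-1,0,0,0,0,0,0,-1],
)

```text
time_s: 11.85
position: [0.4522, -0.2398, 0.0483]
tcp_rot: [[-0.999, -0.052, 0.001], [-0.052, 0.999, -0.0], [-0.001, -0.0, -1.0]]
force: [-1.5, 1.6, 3.4]
opening: 0.662
```

```bash
python3 -c "
from h import *
st();c=snap('side','side7');crop(c,'e10',230,160,130,100,6)"
```

```text
t 11.85 p [ 0.4522 -0.2398  0.0483] yaw_y 92.97 z [ 7.e-04 -1.e-04 -1.e+00] F [-1.5  1.6  3.4] M [0.22 0.3  0.01] op 57.6
```

View pics/e10.png

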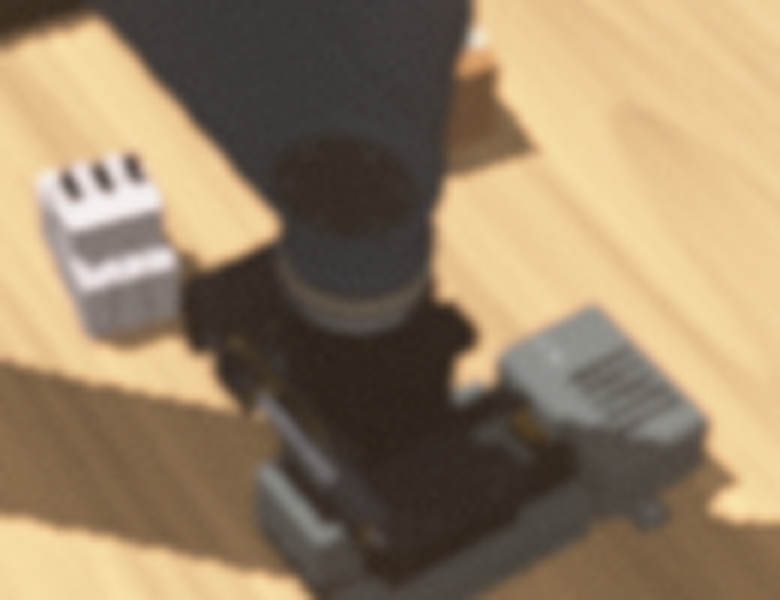

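Emit:
send_rows(
  moves=[0,0,0,0.4,0.022,0,-1,0,0,0,0.4,0.022,0,-1,0,0,0,0.4,0.022,0,-1,0,0,0,0.4,0.022,0,-1,0,0,0,0.4,0.022,0,-1,0,0,0,0,0,0,-1],
)

```text
time_s: 12.5
position: [0.4718, -0.2387, 0.0482]
tcp_rot: [[-0.999, -0.052, 0.0], [-0.052, 0.999, 0.0], [-0.0, 0.0, -1.0]]
force: [-2.6, 0.8, 4.2]
opening: 0.667
```

```bash
python3 -c "
from h import *
st()"
```

```text
t 12.5 p [ 0.4718 -0.2387  0.0482] yaw_y 92.96 z [ 2.e-04  0.e+00 -1.e+00] F [-2.6  0.8  4.2] M [0.18 0.38 0.05] op 58.0
```

Emit:
send_rows(
  moves=[0,0,0,0.4,0.021,0,-1,0,0,0,0.4,0.021,0,-1,0,0,0,0.4,0.021,0,-1,0,0,0,0.4,0.021,0,-1,0,0,0,0.4,0.021,0,-1,0,0,0,0.4,0.021,0,-1,0,0,0,0.4,0.021,0,-1,0,0,0,0.3,0.016,0,-1,0,0,0,0,0,0,-1],
)

```text
time_s: 13.4
position: [0.5029, -0.2372, 0.0483]
tcp_rot: [[-0.999, -0.052, 0.0], [-0.052, 0.999, -0.0], [-0.0, -0.0, -1.0]]
force: [-2.6, 0.4, 3.6]
opening: 0.659
```

```bash
python3 -c "
from h import *
st()"
```

```text
t 13.4 p [ 0.5029 -0.2372  0.0483] yaw_y 92.96 z [ 4.e-04 -2.e-04 -1.e+00] F [-2.6  0.4  3.6] M [0.1  0.54 0.07] op 57.4
```

Emit:
send_rows(
  moves=[0,0,0,0.2,0.01,0,-1,0,0,0,0.2,0.01,0,-1,0,0,0,0,0,0,-1],
)

```text
time_s: 13.7
position: [0.506, -0.2369, 0.0483]
tcp_rot: [[-0.999, -0.052, -0.001], [-0.052, 0.999, 0.0], [0.001, 0.0, -1.0]]
force: [-5.4, -0.5, 5.5]
opening: 0.665
```

```bash
python3 -c "
from h import *
st();c=snap('side','side8');crop(c,'e11',250,160,130,100,6);c=snap('top','top8');crop(c,'e12',290,120,80,110,6)"
```

```text
t 13.7 p [ 0.506  -0.2369  0.0483] yaw_y 92.98 z [-1.2e-03  1.0e-04 -1.0e+00] F [-5.4 -0.5  5.5] M [-0.    0.77  0.04] op 57.9
```

View pics/e11.png

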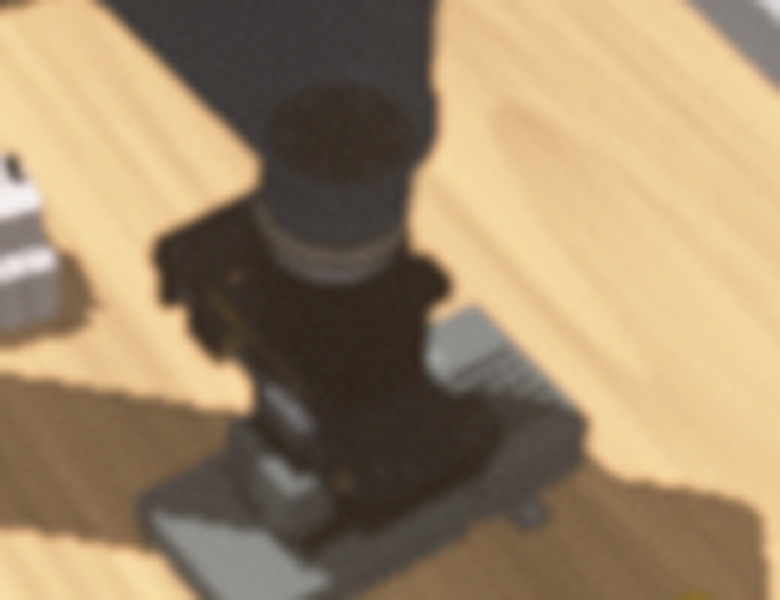

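View pics/e12.png

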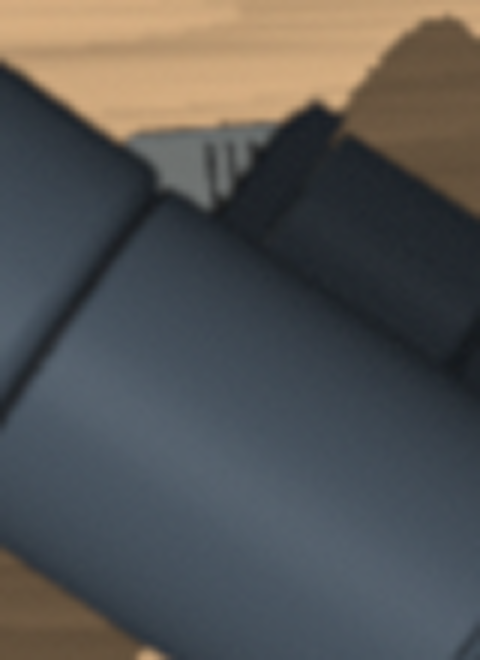

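Emit:
send_rows(
  moves=[0,0,0,0,0,0,0.4,0,0,0,0,0,0,0.7,0,0,0,0,0,0,1,0,0,0,0,0,0,1,0,0,0,0,0,0,1,0,0,0,0,0,0,1],
)

```text
time_s: 14.4
position: [0.5069, -0.237, 0.0481]
tcp_rot: [[-0.999, -0.052, 0.001], [-0.052, 0.999, -0.0], [-0.001, -0.0, -1.0]]
force: [0.1, 0.2, 0.0]
opening: 0.984
```

```bash
python3 -c "
from h import *
st()"
```

```text
t 14.4 p [ 0.5069 -0.237   0.0481] yaw_y 92.96 z [ 6.e-04 -3.e-04 -1.e+00] F [0.1 0.2 0. ] M [ 0.11 -0.05  0.04] op 85.6
```

Emit:
send_rows(
  moves=[0,0,0,0,0,1,1,0,0,0,0,0,2,1,0,0,0,0,0,3,1,0,0,0,0,0,3,1,0,0,0,-1,-0.05,1,0,0,-5,0,-2,-0.11,0,-1,0,-5,0,-3,-0.16,0,-1,0,0,0,-3,-0.16,0,-1,0,0,0,0,0,0,-1,0,0,0,0,0,0,-1,0,0,0,0,0,0,-1],
)

```text
time_s: 15.5
position: [0.4175, -0.2425, 0.1485]
tcp_rot: [[-0.983, -0.051, 0.175], [-0.052, 0.999, -0.001], [-0.174, -0.01, -0.985]]
force: [-0.1, -0.1, -0.2]
opening: 0.449
```

```bash
python3 -c "
from h import *
st();c=snap('side','side9');crop(c,'e13',230,160,130,100,6);c=snap('top','top9');crop(c,'e14',290,120,80,110,6)"
```

```text
t 15.5 p [ 0.4175 -0.2425  0.1485] yaw_y 92.92 z [ 0.1747 -0.0012 -0.9846] F [-0.1 -0.1 -0.2] M [0.02 0.14 0.05] op 39.0
```

View pics/e13.png

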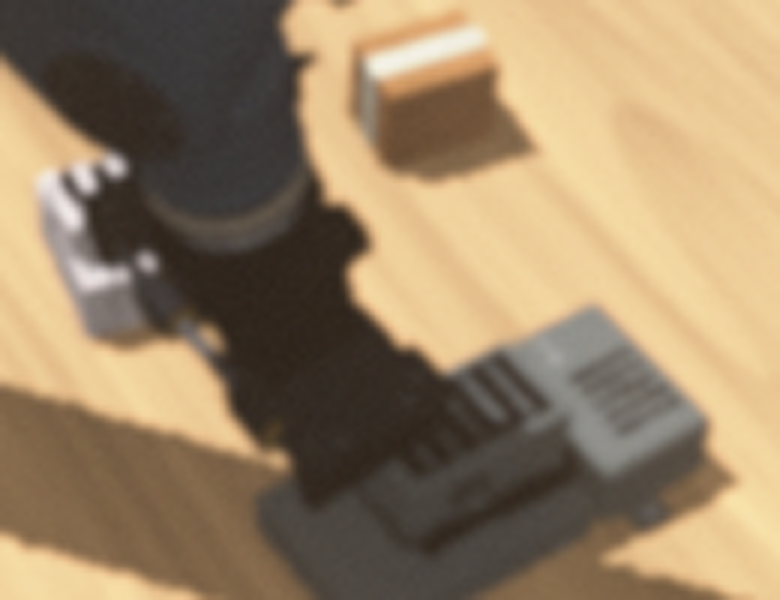

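View pics/e14.png

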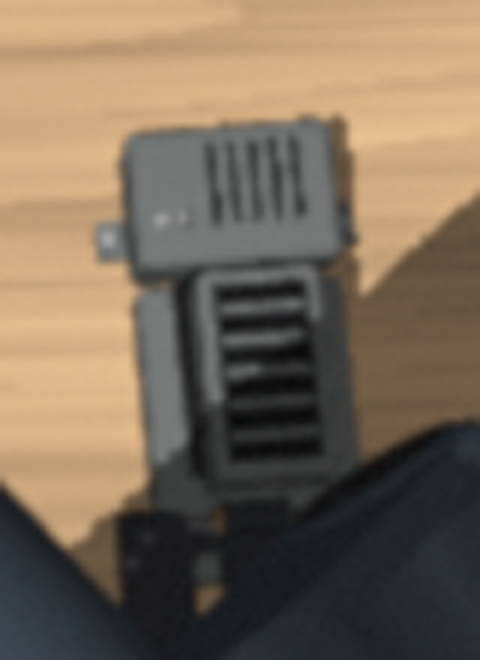

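Run:
```python
from h import *
c=load('top9');f=lambda x,y:np.array([x,y])/6-.5+[290,120]
pt=[f(213,485),f(193,272),f(317,262),f(338,482)]
g=c['pixels'].mean(2).astype(int);print(g[158:206,335],g[158:206,330])
for z in(.086,):
  for x,y in((275,265),(275,484)):print(onz(c,*f(x,y),z))
```

```text
[118 118 119 118 103  68  73 106  95  53  25  47  83  80  48  26  38  78
 100  64  27  20  33  49  37  20  13  25  45  42  23  13  22  40  51  32
  14  19  38  57  57  50  45  49  53  34  27  26] [119 119 118 119 111  91  71 101 108  66  28  35  78 102  64  27  27  65
 100  75  37  26  52  88  80  44  15  20  39  52  32  15  13  29  50  38
  19  14  29  55  60  55  44  43  54  39  28  24]
[ 0.56955769 -0.24231709  0.086     ]
[ 0.46644592 -0.23715398  0.086     ]
```

Emit:
send_rows(
  moves=[0,0,0,0,0,0,-1,0,0,0,0,0,0,-1,0,0,0,0,0,0,-1,0,0,0,0,0,0,-1],
)

```text
time_s: 16.0
position: [0.4167, -0.2416, 0.1482]
tcp_rot: [[-0.983, -0.051, 0.174], [-0.052, 0.999, 0.0], [-0.173, -0.009, -0.985]]
force: [-0.0, -0.7, 0.0]
opening: 0.03
```

Emit:
send_rows(
  moves=[0,0,0,0,0,-2,-1,0,0,0,0,0,-3,-1,0,0,0,0,0,-2.5,-1,0,0,0,0,0,-2,-1,0,0,0,1,0.052,-0.97,-1,0,0,0,1,0.052,0,-1,0,0,0,1,0.052,0,-1,0,0,0,0,0,0,-1],
)

```text
time_s: 16.8
position: [0.4488, -0.2411, 0.044]
tcp_rot: [[-0.983, -0.052, 0.176], [-0.053, 0.999, -0.002], [-0.176, -0.011, -0.984]]
force: [0.5, 0.2, -0.2]
opening: 0.008
```

```bash
python3 -c "
from h import *
st();c=snap('side','side10');crop(c,'e15',230,160,130,100,6)"
```

```text
t 16.8 p [ 0.4488 -0.2411  0.044 ] yaw_y 92.99 z [ 0.1759 -0.0021 -0.9844] F [ 0.5  0.2 -0.2] M [-0.01  0.09 -0.01] op 0.7
```

View pics/e15.png

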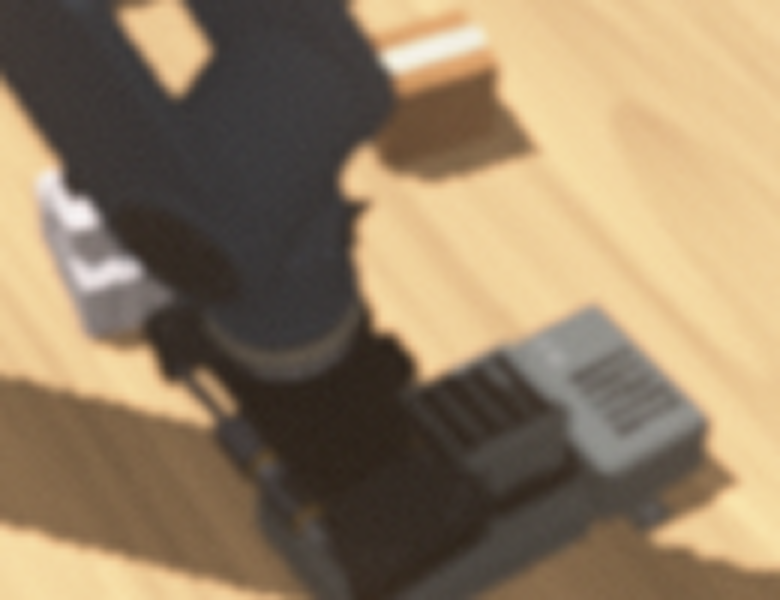

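Emit:
send_rows(
  moves=[0,0,0,0.3,0.015,0,-1,0,0,0,0.2,0.01,0,-1,0,0,0,0.2,0.01,0,-1,0,0,0,0,0,0,-1],
)

```text
time_s: 17.25
position: [0.4538, -0.24, 0.0437]
tcp_rot: [[-0.983, -0.051, 0.174], [-0.052, 0.999, -0.0], [-0.174, -0.009, -0.985]]
force: [1.3, 0.2, -0.7]
opening: 0.002
```

Emit:
send_rows(
  moves=[0,0,0,0.15,0.008,0,-1,0,0,0,0.15,0.008,0,-1,0,0,0,0,0,0,-1],
)

```text
time_s: 17.55
position: [0.4568, -0.2398, 0.0436]
tcp_rot: [[-0.983, -0.051, 0.174], [-0.052, 0.999, -0.0], [-0.174, -0.009, -0.985]]
force: [-0.0, -0.4, 0.8]
opening: 0.005
```

Emit:
send_rows(
  moves=[0,0,0,0.15,0.008,0,-1,0,0,0,0.1,0.005,0,-1,0,0,0,0,0,0,-1],
)

```text
time_s: 17.85
position: [0.4592, -0.2396, 0.0436]
tcp_rot: [[-0.983, -0.051, 0.174], [-0.052, 0.999, -0.0], [-0.174, -0.009, -0.985]]
force: [0.2, 0.3, -0.5]
opening: 0.006
```

Emit:
send_rows(
  moves=[0,0,0,0.15,0.008,0,-1,0,0,0,0.1,0.005,0,-1,0,0,0,0,0,0,-1],
)

```text
time_s: 18.15
position: [0.4605, -0.239, 0.0434]
tcp_rot: [[-0.984, -0.052, 0.172], [-0.052, 0.999, 0.001], [-0.172, -0.008, -0.985]]
force: [-5.1, -1.6, 2.0]
opening: 0.002
```

Emit:
send_rows(
  moves=[0,0,0,0.1,0.005,0,-1,0,0,0,0.1,0.005,0,-1,0,0,0,0,0,0,-1],
)

```text
time_s: 18.45
position: [0.4613, -0.2383, 0.0432]
tcp_rot: [[-0.984, -0.052, 0.17], [-0.052, 0.999, 0.002], [-0.17, -0.007, -0.985]]
force: [-8.5, -1.7, 4.4]
opening: 0.007
```

Emit:
send_rows(
  moves=[0,0,0,0.1,0.005,0,-1,0,0,0,0.1,0.005,0,-1,0,0,0,0,0,0,-1],
)

```text
time_s: 18.75
position: [0.4627, -0.2378, 0.0432]
tcp_rot: [[-0.984, -0.052, 0.169], [-0.052, 0.999, 0.003], [-0.169, -0.006, -0.986]]
force: [-8.9, -1.5, 5.5]
opening: 0.005
```

Emit:
send_rows(
  moves=[0,0,0,0.1,0.003,0,-1,0,0,0,0.1,0.003,0,-1,0,0,0,0,0,0,-1],
)

```text
time_s: 19.05
position: [0.4643, -0.2376, 0.0432]
tcp_rot: [[-0.984, -0.052, 0.168], [-0.052, 0.999, 0.004], [-0.168, -0.005, -0.986]]
force: [-9.9, -2.2, 6.0]
opening: 0.009
```

Emit:
send_rows(
  moves=[0,0,0,0.1,0.003,0,-1,0,0,0,0.1,0.003,0,-1,0,0,0,0,0,0,-1],
)

```text
time_s: 19.35
position: [0.4666, -0.2377, 0.0432]
tcp_rot: [[-0.984, -0.052, 0.169], [-0.052, 0.999, 0.003], [-0.169, -0.006, -0.986]]
force: [-7.1, -1.2, 3.5]
opening: 0.01
```

Emit:
send_rows(
  moves=[0,0,0,0.1,0.004,0,-1,0,0,0,0,0,0,-1],
)

```text
time_s: 19.55
position: [0.4681, -0.2377, 0.0432]
tcp_rot: [[-0.984, -0.052, 0.169], [-0.052, 0.999, 0.003], [-0.169, -0.006, -0.986]]
force: [-8.4, -1.6, 3.8]
opening: 0.004
```

Emit:
send_rows(
  moves=[0,0,0,0.1,0.004,0,-1,0,0,0,0,0,0,-1],
)

```text
time_s: 19.75
position: [0.4683, -0.2376, 0.0432]
tcp_rot: [[-0.984, -0.053, 0.168], [-0.053, 0.999, 0.003], [-0.168, -0.006, -0.986]]
force: [-11.8, -3.9, 5.9]
opening: 0.006
```

```bash
python3 -c "
from h import *
st();c=snap('side','side11');crop(c,'e16',270,180,100,80,7);c=snap('top','top11');crop(c,'e17',290,120,80,110,6)"
```

```text
t 19.75 p [ 0.4683 -0.2376  0.0432] yaw_y 93.01 z [ 0.1683  0.0034 -0.9857] F [-11.8  -3.9   5.9] M [-0.52  1.92 -0.13] op 0.6
```

View pics/e16.png

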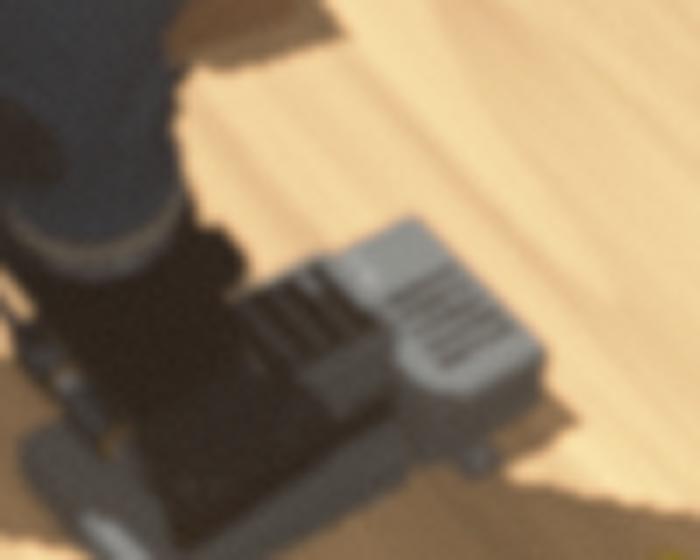

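View pics/e17.png

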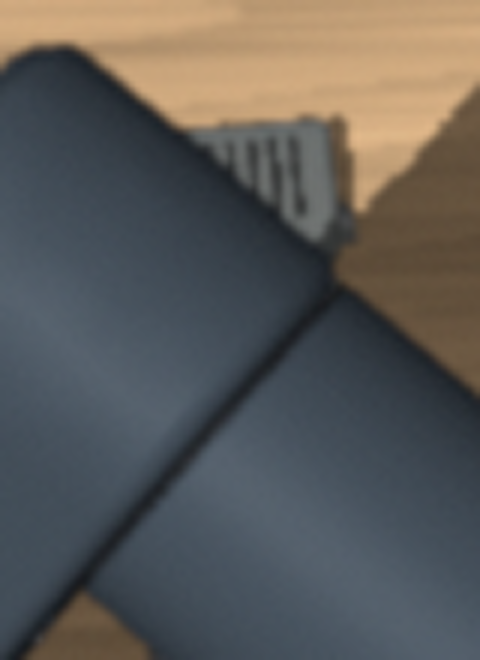

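Emit:
send_rows(
  moves=[0,0,0,0.1,0.003,0,-1,0,0,0,0,0,0,-1],
)

```text
time_s: 20.05
position: [0.4684, -0.2375, 0.0432]
tcp_rot: [[-0.985, -0.053, 0.167], [-0.053, 0.999, 0.004], [-0.167, -0.005, -0.986]]
force: [-14.2, -4.2, 7.1]
opening: 0.004
```

Emit:
send_rows(
  moves=[0,0,0,0.05,0.002,0,-1,0,0,0,0,0,0,-1],
)

```text
time_s: 20.25
position: [0.4685, -0.2375, 0.0432]
tcp_rot: [[-0.985, -0.053, 0.167], [-0.053, 0.999, 0.004], [-0.167, -0.005, -0.986]]
force: [-15.9, -5.9, 8.4]
opening: 0.005
```

Emit:
send_rows(
  moves=[0,0,0,-0.5,-0.02,0,-1,0,0,0,-1.5,-0.08,0,-1,0,0,0,-1,-0.05,1,-1,0,5,0,0,0,3,-1,0,5,0,0,0,4,-1,0,0,0,0,3,4,-1,0,0,0,0,5,2,-1,0,0,0,0,5,0,-1,0,0,0,0,5,0,-1,0,0,0,0,5,0,-1,0,0,0,0,0,0,-1],
)

```text
time_s: 21.35
position: [0.4411, -0.0081, 0.1817]
tcp_rot: [[-0.998, -0.059, 0.002], [-0.059, 0.998, 0.003], [-0.002, 0.003, -1.0]]
force: [-1.0, -0.0, -0.4]
opening: 0.006
```

```bash
python3 -c "
from h import *
st();c=snap('side','side12');crop(c,'e18',270,180,100,80,7);c=snap('top','top12');crop(c,'e19',290,120,80,110,6)"
```

```text
t 21.35 p [ 0.4411 -0.0081  0.1817] yaw_y 93.4 z [ 0.0018  0.0028 -1.    ] F [-1.  -0.  -0.4] M [-0.    0.02 -0.03] op 0.5
```

View pics/e18.png

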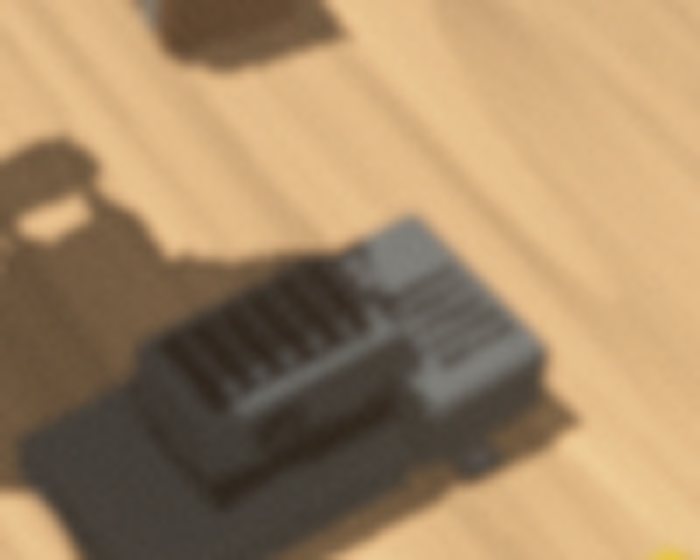

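View pics/e19.png

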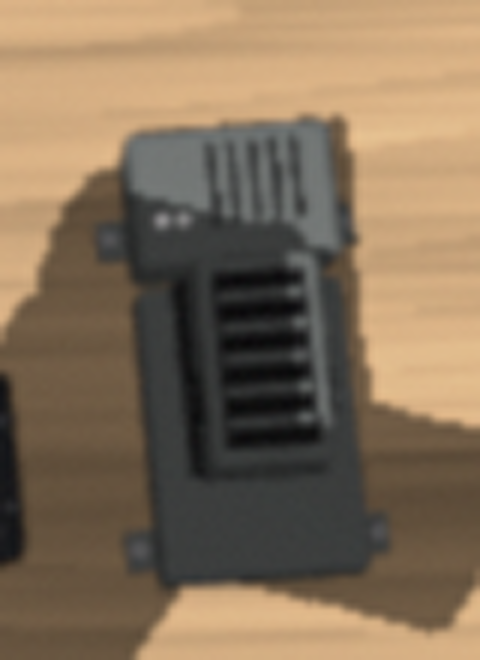

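Emit:
send_rows(
  moves=[0,0,0,0,5,0,-1,0,0,0,0,5,0,-1,0,0,0,0,5,0,-1,0,0,0,0,5,0,-1,0,0,0,0,0,0,-1],
)

```text
time_s: 21.95
position: [0.4443, 0.1897, 0.1815]
tcp_rot: [[-0.998, -0.056, 0.006], [-0.056, 0.998, 0.003], [-0.006, 0.002, -1.0]]
force: [0.3, -0.3, 0.4]
opening: 0.005
```

Run:
```python
from h import *
st();c=snap('side','side13');crop(c,'e20',270,190,80,65,9);t=snap('top','top13');crop(t,'e21',312,135,50,70,8)
f=lambda x,y:np.array([x,y])/6-.5+[290,120]
pt=[f(213,472),f(197,258),f(318,250),f(335,465)]
C,W,r=quad(t,pt,[1,1,1,1],.086,half=1.8,trim=.15);print(C.round(1),r);report(W)
```

```text
t 21.95 p [0.4443 0.1897 0.1815] yaw_y 93.23 z [ 0.006   0.0027 -1.    ] F [ 0.3 -0.3  0.4] M [-0.04  0.05  0.02] op 0.4
[[324.8 197.4]
 [321.5 162.7]
 [342.3 162.2]
 [345.7 196. ]] [0.17, 0.07, 0.18, 0.09]
mean [ 0.5247 -0.2351  0.086 ] len [98.6 58.1 95.9 57.9] ang [   2.7  -90.3 -177.3   92.3]
```

View pics/e20.png

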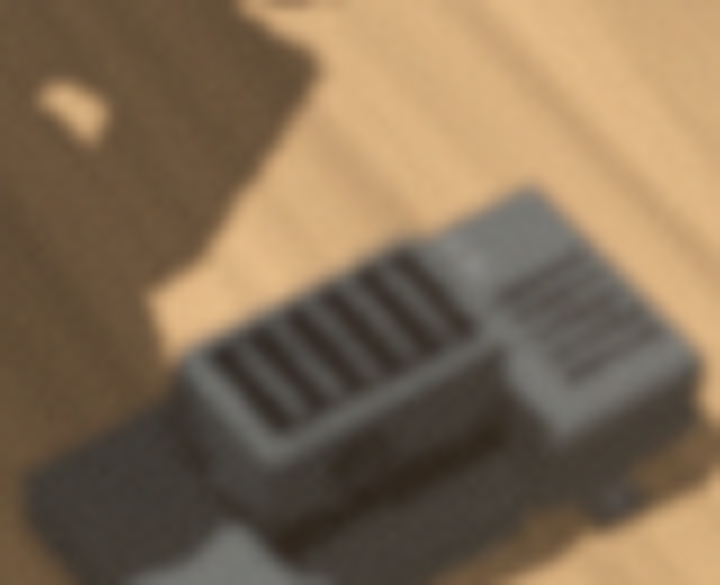

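View pics/e21.png

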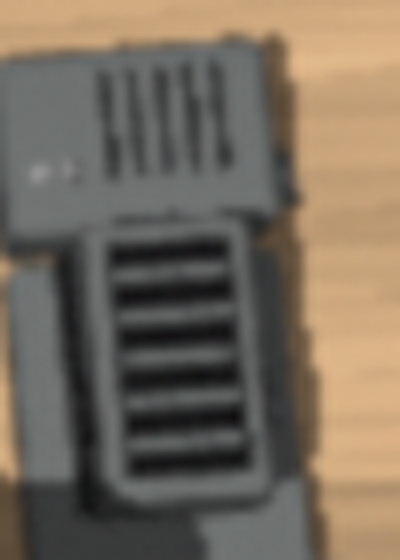

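Emit:
send_rows(
  moves=[0,0,0,0.81,-3.54,0,1,0,0,0,0.81,-3.54,0,1,0,0,0,0.81,-3.54,0,1,0,0,0,0.81,-3.54,0,1,0,0,0,0.81,-3.54,0,1,0,0,0,0.81,-3.54,0,1,0,0,0,0.81,-3.54,0,1,0,0,0,0.81,-3.54,0,1,0,0,0,0.81,-3.54,0,1,0,0,0,0.81,-3.54,0,1,0,0,0,0.81,-3.54,0,1,0,0,0,0.81,-3.54,0,1,0,0,0,0,0,0,1,0,0,0,0,0,0,1,0,0,0,0,0,0,1],
)

```text
time_s: 23.55
position: [0.5388, -0.2393, 0.1808]
tcp_rot: [[-0.999, -0.05, 0.002], [-0.049, 0.999, 0.002], [-0.002, 0.002, -1.0]]
force: [-0.4, -0.4, 0.5]
opening: 0.997
```

```bash
python3 -c "
from h import *
st()"
```

```text
t 23.55 p [ 0.5388 -0.2393  0.1808] yaw_y 92.84 z [ 0.0017  0.002  -1.    ] F [-0.4 -0.4  0.5] M [0.   0.06 0.02] op 86.7
```

Emit:
send_rows(
  moves=[0,0,0,0.3,0.3,-2,1,0,0,0,0,0,-2,1,0,0,0,0,0,-2,1,0,0,0,0,0,-2,1,0,0,0,0,0,-2,1,0,0,0,0,0,-2,1,0,0,0,0,0,-0.8,1,0,0,0,0,0,0,1],
)

```text
time_s: 24.35
position: [0.5424, -0.2345, 0.0522]
tcp_rot: [[-0.999, -0.053, 0.001], [-0.053, 0.999, 0.003], [-0.001, 0.003, -1.0]]
force: [0.4, -0.2, -0.5]
opening: 1.0
```

```bash
python3 -c "
from h import *
st();c=snap('side','side14');crop(c,'e22',270,180,100,80,7)"
```

```text
t 24.35 p [ 0.5424 -0.2345  0.0522] yaw_y 93.02 z [ 7.0e-04  2.7e-03 -1.0e+00] F [ 0.4 -0.2 -0.5] M [-0.03  0.04  0.02] op 87.0
```

View pics/e22.png

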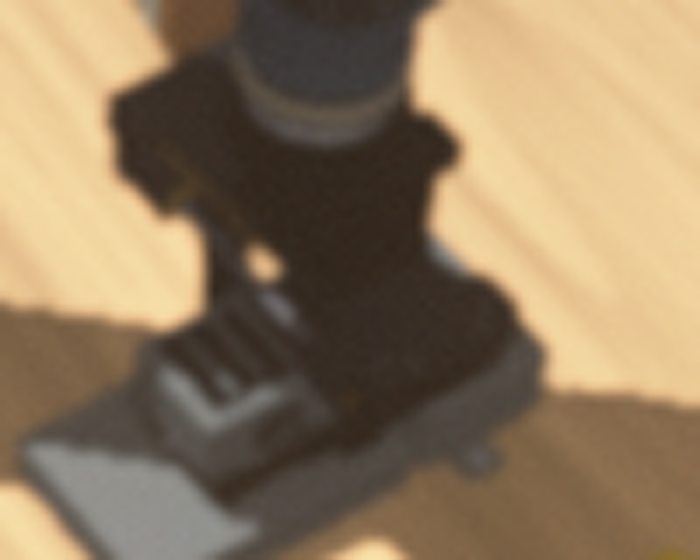

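Emit:
send_rows(
  moves=[0,0,0,0,0,0,0.4,0,0,0,0,0,0,0.4,0,0,0,0,0,0,0.3,0,0,0,0,0,0,-0.2,0,0,0,0,0,0,-1,0,0,0,0,0,0,-1,0,0,0,0,0,0,-1],
)

```text
time_s: 25.1
position: [0.5435, -0.2354, 0.0535]
tcp_rot: [[-0.999, -0.052, 0.003], [-0.052, 0.999, 0.001], [-0.003, 0.001, -1.0]]
force: [-0.3, 1.0, 5.9]
opening: 0.67
```

Emit:
send_rows(
  moves=[0,0,0,-0.1,-0.005,0,-1,0,0,0,0,0,0,-1],
)

```text
time_s: 25.3
position: [0.5434, -0.2355, 0.0535]
tcp_rot: [[-0.999, -0.052, 0.005], [-0.052, 0.999, 0.001], [-0.005, 0.001, -1.0]]
force: [3.1, 2.8, 4.7]
opening: 0.661
```

Emit:
send_rows(
  moves=[0,0,0,-0.1,-0.005,0,-1,0,0,0,0,0,0,-1],
)

```text
time_s: 25.5
position: [0.5433, -0.2356, 0.0535]
tcp_rot: [[-0.999, -0.051, 0.007], [-0.051, 0.999, 0.001], [-0.007, 0.0, -1.0]]
force: [5.7, 3.6, 2.6]
opening: 0.662
```

Emit:
send_rows(
  moves=[0,0,0,-0.1,-0.005,0,-1,0,0,0,0,0,0,-1],
)

```text
time_s: 25.7
position: [0.5432, -0.2356, 0.0535]
tcp_rot: [[-0.999, -0.05, 0.009], [-0.05, 0.999, 0.0], [-0.009, -0.0, -1.0]]
force: [7.0, 4.7, 2.3]
opening: 0.66
```

Emit:
send_rows(
  moves=[0,0,0,-0.1,-0.005,0,-1,0,0,0,-0.1,-0.005,0,-1,0,0,0,0,0,0,-1],
)

```text
time_s: 26.0
position: [0.543, -0.2358, 0.0538]
tcp_rot: [[-0.999, -0.049, 0.013], [-0.049, 0.999, -0.0], [-0.013, -0.001, -1.0]]
force: [10.3, 6.2, 2.0]
opening: 0.666
```

Emit:
send_rows(
  moves=[0,0,0,0.25,0.013,0,-1,0,0,0,0.25,0.012,0,-1,0,0,0,0,0,0,-1],
)

```text
time_s: 26.3
position: [0.5434, -0.2357, 0.0535]
tcp_rot: [[-0.999, -0.053, 0.003], [-0.053, 0.999, 0.001], [-0.003, 0.0, -1.0]]
force: [-0.0, 3.6, 6.5]
opening: 0.667
```

Emit:
send_rows(
  moves=[0,0,0,0,0,0,0.6,0,0,0,0,0,0,1,0,0,0,0,0,0,1,0,0,0,0,0,0,1,0,0,0,0,0,0,1,0,0,0,-1,-0.05,-0.2,1,0,0,0,-1,-0.05,-0.2,1,0,0,0,-1,-0.05,-0.1,1,0,0,0,0,0,0,1,0,0,0,0,0,0,1],
)

```text
time_s: 27.3
position: [0.5131, -0.2373, 0.0481]
tcp_rot: [[-0.999, -0.051, 0.003], [-0.051, 0.999, 0.001], [-0.003, 0.001, -1.0]]
force: [0.8, 0.1, -0.0]
opening: 1.002
```

```bash
python3 -c "
from h import *
st()"
```

```text
t 27.3 p [ 0.5131 -0.2373  0.0481] yaw_y 92.94 z [ 3.4e-03  9.0e-04 -1.0e+00] F [ 0.8  0.1 -0. ] M [ 0.03 -0.07  0.05] op 87.1
```

Emit:
send_rows(
  moves=[0,0,0,0,0.3,0,1,0,0,0,0,0.3,0,1,0,0,0,0,0.2,0,1,0,0,0,0,0,0,1],
)

```text
time_s: 27.7
position: [0.5136, -0.2286, 0.0481]
tcp_rot: [[-0.999, -0.053, 0.003], [-0.053, 0.999, 0.001], [-0.003, 0.001, -1.0]]
force: [-0.8, -0.1, 0.2]
opening: 0.996
```

Emit:
send_rows(
  moves=[0,0,0,0,0.15,0,1,0,0,0,0,0,0,1],
)

```text
time_s: 27.9
position: [0.5135, -0.2274, 0.0481]
tcp_rot: [[-0.999, -0.052, 0.003], [-0.052, 0.999, 0.001], [-0.003, 0.001, -1.0]]
force: [-0.2, -0.7, -0.5]
opening: 1.001
```

Emit:
send_rows(
  moves=[0,0,0,0,0.15,0,1,0,0,0,0,0,0,1],
)

```text
time_s: 28.1
position: [0.5136, -0.2266, 0.0482]
tcp_rot: [[-0.999, -0.052, 0.004], [-0.052, 0.999, -0.0], [-0.004, -0.0, -1.0]]
force: [-0.7, -2.8, -0.4]
opening: 1.004
```

Emit:
send_rows(
  moves=[0,0,0,0,0.1,0,1,0,0,0,0,0,0,1],
)

```text
time_s: 28.3
position: [0.5137, -0.2259, 0.0482]
tcp_rot: [[-0.999, -0.052, 0.004], [-0.052, 0.999, -0.0], [-0.004, -0.001, -1.0]]
force: [-1.9, -4.1, 0.3]
opening: 0.998
```

Emit:
send_rows(
  moves=[0,0,0,0,-0.4,0,1,0,0,0,0,-0.6,0,1,0,0,0,0,-0.6,0,1,0,0,0,0,-0.4,0,1,0,0,0,0,0,0,1],
)

```text
time_s: 28.8
position: [0.5136, -0.2459, 0.048]
tcp_rot: [[-0.999, -0.051, 0.004], [-0.051, 0.999, 0.001], [-0.004, 0.001, -1.0]]
force: [0.0, 0.5, 0.3]
opening: 1.004
```

Emit:
send_rows(
  moves=[0,0,0,0,-0.15,0,1,0,0,0,0,0,0,1],
)

```text
time_s: 29.0
position: [0.5134, -0.2466, 0.048]
tcp_rot: [[-0.999, -0.052, 0.003], [-0.052, 0.999, 0.001], [-0.003, 0.001, -1.0]]
force: [-0.3, -0.5, 0.1]
opening: 0.999
```

Emit:
send_rows(
  moves=[0,0,0,0,-0.15,0,1,0,0,0,0,0,0,1],
)

```text
time_s: 29.2
position: [0.5133, -0.2477, 0.048]
tcp_rot: [[-0.999, -0.052, 0.003], [-0.052, 0.999, 0.002], [-0.003, 0.002, -1.0]]
force: [-0.0, 0.6, -0.2]
opening: 1.001
```

Emit:
send_rows(
  moves=[0,0,0,0,-0.1,0,1,0,0,0,0,0,0,1],
)

```text
time_s: 29.4
position: [0.5132, -0.2482, 0.048]
tcp_rot: [[-0.999, -0.052, 0.003], [-0.052, 0.999, 0.002], [-0.003, 0.002, -1.0]]
force: [0.5, 3.0, 1.1]
opening: 1.002
```

Emit:
send_rows(
  moves=[0,0,0,0,-0.1,0,1,0,0,0,0,0,0,1],
)

```text
time_s: 29.6
position: [0.5132, -0.2495, 0.048]
tcp_rot: [[-0.999, -0.052, 0.003], [-0.052, 0.999, 0.002], [-0.003, 0.002, -1.0]]
force: [1.5, 4.5, 1.4]
opening: 0.998
```

Emit:
send_rows(
  moves=[0,0,0,0,0.6,0,1,0,0,0,0,0.6,0,1,0,0,0,0,0,1,1,0,0,0,0,0,2,1,0,0,0,0,0,3,1,0,0,0,0,0,4,1,0,0,0,0,0,4,1,0,0,0,-1,3,1,1,0,0,0,-1,4,0,1,0,0,0,-1,4,0,1,0,0,0,-1,4,0,1,0,0,0,-1,4,0,1,0,0,0,0,4,0,1,0,0,0,0,2,0,1,0,0,0,0,0,0,1,0,0,0,0,0,0,1],
)

```text
time_s: 31.2
position: [0.4641, 0.0116, 0.1988]
tcp_rot: [[-0.999, -0.054, 0.005], [-0.054, 0.999, -0.0], [-0.005, -0.001, -1.0]]
force: [0.2, 0.4, -0.2]
opening: 0.999
```

Run:
```python
from h import *
st();t=snap('top','top15');s=snap('side','side15')
f=lambda x,y:np.array([x,y])/6-.5+[290,120]
pt=[f(213,472),f(197,258),f(318,250),f(335,465)]
C,W,r=quad(t,pt,[1,1,1,1],.086,half=1.8,trim=.15);report(W)
```

```text
t 31.2 p [0.4641 0.0116 0.1988] yaw_y 93.08 z [ 5.3e-03 -4.0e-04 -1.0e+00] F [ 0.2  0.4 -0.2] M [ 0.02 -0.04 -0.03] op 86.9
mean [ 0.5252 -0.2353  0.086 ] len [102.3  60.2  94.5  59.2] ang [   3.1  -95.  -177.1   92.4]
```

View pics/top15.png

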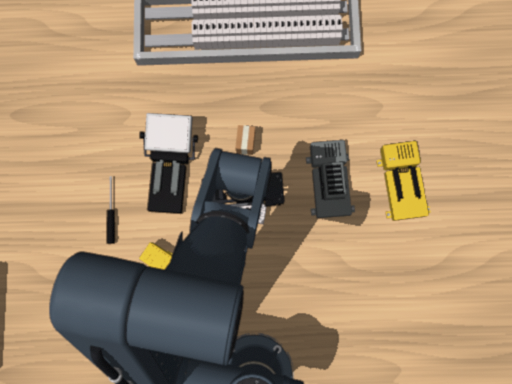

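View pics/side15.png

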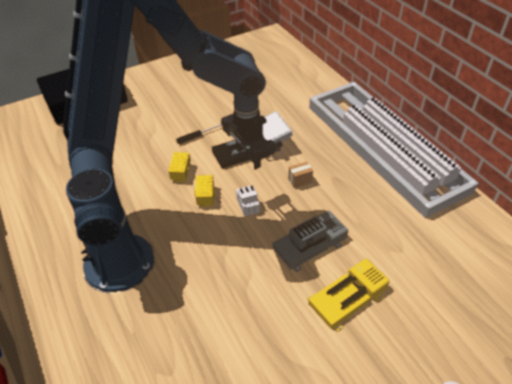

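The pictures show the pack on the grey charger at top (331,180) / side (312,235). The lamp slide is empty, everything else is where it was, and the gripper is clear at about z = 0.20.

```bash
python3 -c "
from h import *
print(hand_in())"
```

```text
the job is handed in; nothing more can be done
None
```

The battery pack is off the work light and home on the grey charger, with both catches out. I handed the job in at about 31 s, with the gripper open and clear of everything.

**What I did**
- I squeezed both release buttons flush (jaws at 57.8 mm), slid the pack off the light, carried it over and slid it into the charger rails.
- I let go about 6 mm short of home, then pushed low on the rear face with closed fingers. The push took 7–10 N, dropped as the catches clicked, and about 2 mm later reached the end stop, where I stopped at 16 N.

**Last checks**
- **Latched:** gripping the case away from the buttons and pulling back with 10 N moved the measured position by only about 0.5 mm.
- **Both catches out:** I touched each button in turn. Each pressed back with about 3–4 N at the position expected for 66 mm over both buttons.
- **Position:** the last picture put the pack at about (0.525, -0.235), yaw +3°. My estimate for home was (0.5265, -0.236), so they agree within the 2 mm calibration. That picture was partly in shadow, so its edge lengths were off by up to 5 mm.
- **Other things:** the breaker, carton, screwdriver and yellow look-alikes appear unmoved in the pictures. The largest measured wrist force was about 19 N in total.

No check failed. During the pull test the tool also felt a sideways force of about 6 N. I took that to be arm flex, because the button checks showed both catches out.

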